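# Turn out the chocolate blocks and nest the measuring cups

### The arm

A 7-joint arm with a two-finger parallel gripper is mounted at the origin on a cart in front of the work surface, level with it; the furniture and walls round the work are solid. World frame = base frame: x ahead of the robot, y to its left, z up, the work surface at z = 0. Lengths are in m, angles in degrees, forces in N, time in s.
With the tool pointing down it reaches from about 0.4 to 0.85 m from the base axis. Payload 6.9 kg.
Tool frame: the origin (TCP) lies midway between the tips of the shut fingers; the grasp point (between the pads) lies r.hold_point_z behind it (r.hold_point_z is the distance from the TCP to the grasp point, in m); z points along the fingers, y is the direction in which the jaws open and shut (so a half turn about z gives the same grasp; the last joint's range is limited). The gripper opens to 85 mm and grips with 20 to 120 N. Pads are 22 mm wide; open, the fingers measure 114 mm over their backs; the gripper's body (76 mm by 85 mm) begins 54 mm behind the grasp point. The pads swing forward as they close: fully open they stand 13 mm farther back than shut.
Start: joints at [82.019, 29.078, -13.613, 85.955, 7.202, 65.827, -8.869], TCP at [0.151, -0.606, 0.231] pointing down, gripper open.
Joint ranges: [-176.47, 176.47], [-13.61, 117.27], [-81.72, 77.17], [0.22, 143.17], [-87.28, 267.28], [10, 112.55], [-165.47, 165.47]. Speed limits (degrees/s): [136.94, 136.94, 180, 180, 180, 180, 180].

### API

Orientations are given as a 3x3 rotation matrix whose columns are the frame's x, y, z axes.
In Python, from station import r gives the robot as it stands.
- The arm moves only by the tool drive_tool, never from a script. Its argument "steps" is text: rows parted by semicolons, each of 7 numbers parted by spaces: the shift along the tool's x, y, z in cm, then the turn, a rotation vector about the tool's x, y, z in degrees, then the closure, from -1 (fully open) to 1 (shut). In form: tx ty tz wx wy wz claw; .... A call has 1 to 12 rows; each row shifts and turns the commanded pose from where the row before left it, along the tool's axes as they then stand; what a row does not reach is not made up. A row lasts 1/10 s, in which the tool goes at most 50 mm and 8.59 degrees, less where a joint would pass 70% of its speed; a pose out of reach is approached as far as the arm can. A call is refused whole if a number of a shift passes 5 or a number of a turn 8.59, either way. A call with a gripper value outside its range is refused whole. The fingers move at their own pace and stop on an object; "newtons" is the grip in N (left out, the last holds). Time passes only in rows, so rows that do not move let the fingers close. It gives the time, the measured TCP pose, the force and the opening at its end, in the units of the state.
- r.read_state(): the state, without advancing time (a new reading comes with each control period).
- r.grab_frame(name): name is "scene" or "top" or "wrist"; returns the picture (480x640x3 uint8, red, green, blue); there is no depth.
- r.camera_model(name): a dict with "fx", "fy", "cx", "cy" (pixels), "cam_to_world" (4x4, takes a point from camera to world coordinates). Camera axes: x right, y up, looking along -z (the intrinsics and any distortion apply to the point x, -y, -z); pixel columns grow to the right and rows downward; lengths in m; the calibration is good to about 2 mm. A picture is of the moment at which its call begins: read the wrist's pose just before it. camera_model takes no time and is no camera call; for the wrist camera it gives the pose at the moment of the call.
- r.hand_in(): hands the job in, once; it reports no verdict.
Trained networks look in the newest picture that a camera, given by its name, has taken for a name from the list of things; names that differ only in an ending like _2 or _b are one class to them, and where a whole thing is asked for, a point or a joint stands for the part that bears it (a point fixed in the world has none). Each returns a list of dicts, best first, with "confidence" (0 to 1); they miss things now and then, are a little off and sometimes report something else, mostly with a low value. They report only what shows in the picture. A call takes as long as a camera call.
- r.masks_of(camera, target): "mask" (480x640 bool, what is visible of it) and "pixel" ([column, row] in pixels, amid what is visible of it).
The state is a dict: "t": time; "q": joint angles; "qvel": joint speeds; "joint_torque": joint torques, N m; "tcp_pos": TCP position; "eef_rot": TCP orientation; "ft_force": force on the tool from outside, world axes, zero at the start; "moment": the same for the moment, N m; "grip_width": finger opening in m.
Only numpy, scipy, OpenCV 4.12 (cv2) and the standard library are available. Lean on these libraries where they do the work, as an engineer would, in place of code of your own. Each camera call takes 0.05 s, during which the arm holds its last target. There are 200 camera calls.

### The job

The chocolate blocks on sticks have set in the measuring cups that served as moulds: first lift every block out by its stick and stand it upright on the chopping board. Then put the cups away as one nested stack on the cork mat, largest first: stand the largest cup well on the mat, then set each next smaller one down inside the one before, right to its bottom and upright, with the handles pointing different ways so that they do not foul each other. Leave the salt shaker and timer where they are.

Things in the scene. Friction and masses are not known exactly. Their poses are not given: they have to be found in the camera images.
- cup_a_base (a point): The largest of four graded open steel measuring cups: 92 mm across the rim, 80 mm across the foot, 50 mm high, walls 3 mm, bottom 4 mm thick. This point is the centre of the underside of the foot; its z axis points up the cup, its x axis points to the side where the handle is.
- cup_a_grip (a point): Grip point in the middle of that cup's handle. From the rim a thin strap stands straight up to a level bar that points outwards (along x): 42 mm long, 12 mm wide, 8 mm thick, its middle line 26 mm above the rim. This point lies in the bar's middle line, 70 mm out from the cup's axis and 76 mm above the foot; the bar is pinched from above across its 12 mm width (along y). Nothing lies below it but the counter or the wider cup. Same axes as the cup.
- cup_b_base (a point): The second largest of four graded open steel measuring cups: 74 mm across the rim, 62 mm across the foot, 48 mm high, walls 3 mm, bottom 4 mm thick. This point is the centre of the underside of the foot; its z axis points up the cup, its x axis points to the side where the handle is.
- cup_b_grip (a point): Grip point in the middle of that cup's handle. From the rim a thin strap stands straight up to a level bar that points outwards (along x): 42 mm long, 12 mm wide, 8 mm thick, its middle line 26 mm above the rim. This point lies in the bar's middle line, 61 mm out from the cup's axis and 74 mm above the foot; the bar is pinched from above across its 12 mm width (along y). Nothing lies below it but the counter or the wider cup. Same axes as the cup.
- cup_c_base (a point): The third of four graded open steel measuring cups: 56 mm across the rim, 44 mm across the foot, 46 mm high, walls 3 mm, bottom 4 mm thick. This point is the centre of the underside of the foot; its z axis points up the cup, its x axis points to the side where the handle is.
- cup_c_grip (a point): Grip point in the middle of that cup's handle. From the rim a thin strap stands straight up to a level bar that points outwards (along x): 42 mm long, 12 mm wide, 8 mm thick, its middle line 26 mm above the rim. This point lies in the bar's middle line, 52 mm out from the cup's axis and 72 mm above the foot; the bar is pinched from above across its 12 mm width (along y). Nothing lies below it but the counter or the wider cup. Same axes as the cup.
- cup_d_base (a point): The smallest of four graded open steel measuring cups: 38 mm across the rim, 30 mm across the foot, 44 mm high, walls 3 mm, bottom 4 mm thick. This point is the centre of the underside of the foot; its z axis points up the cup, its x axis points to the side where the handle is.
- cup_d_grip (a point): Grip point in the middle of that cup's handle. From the rim a thin strap stands straight up to a level bar that points outwards (along x): 42 mm long, 12 mm wide, 8 mm thick, its middle line 26 mm above the rim. This point lies in the bar's middle line, 43 mm out from the cup's axis and 70 mm above the foot; the bar is pinched from above across its 12 mm width (along y). Nothing lies below it but the counter or the wider cup. Same axes as the cup.
- block_a_grip (a point): Chocolate block on a wooden stick, cast in the largest measuring cup and standing loose in it (may be absent): a round block 66 mm across below, 72 mm above, 30 mm high, with an upright stick 10 mm in diameter that ends 95 mm above the block's underside. This point is on the stick, 78 mm above the block's underside; z points up the stick.
- block_b_grip (a point): Chocolate block on a wooden stick, cast in the second largest measuring cup and standing loose in it (may be absent): a round block 48 mm across below, 54 mm above, 30 mm high, with an upright stick 10 mm in diameter that ends 95 mm above the block's underside. This point is on the stick, 78 mm above the block's underside; z points up the stick.
- block_c_grip (a point): Chocolate block on a wooden stick, cast in the third measuring cup and standing loose in it (may be absent): a round block 31 mm across below, 36 mm above, 30 mm high, with an upright stick 10 mm in diameter that ends 95 mm above the block's underside. This point is on the stick, 78 mm above the block's underside; z points up the stick.
- board: Wooden chopping board lying flat, fixed: 240 mm (its x) by 340 mm (its y), 22 mm thick. Origin at the centre of its underside. It may be on the left or the right.
- mat: Round cork mat lying flat, fixed: 150 mm in diameter, 8 mm thick. Origin at the centre of its underside. It is on the side where the board is not.
- salt_shaker: Glass salt shaker, 44 mm by 90 mm high, a bystander behind the work. Origin at the centre of its underside.
- egg_timer: White kitchen timer, 66 mm by 62 mm high, a bystander behind the work. Origin at the centre of its underside.

How it is judged (in metres and radians):
On the way, in this order (a step that is already met when the one before it is completed fails the run):
1. every chocolate block stands on the board (x of block_a_grip in the frame of board between -0.1 and 0.1 m and y of block_a_grip in the frame of board between -0.15 and 0.15 m and z of block_a_grip in the frame of board between 0.094 and 0.106 m and angle between each of block_a_grip, block_b_grip, block_c_grip's own z axis and vertical below 0.12 rad and x of block_b_grip in the frame of board between -0.1 and 0.1 m and y of block_b_grip in the frame of board between -0.15 and 0.15 m and z of block_b_grip in the frame of board between 0.094 and 0.106 m and x of block_c_grip in the frame of board between -0.1 and 0.1 m and y of block_c_grip in the frame of board between -0.15 and 0.15 m and z of block_c_grip in the frame of board between 0.094 and 0.106 m), for 0.3 s.
2. the largest cup stands on the cork mat (horizontal distance between cup_a_base and mat below 0.035 m and z of cup_a_base in the frame of mat between 0.003 and 0.014 m and angle between cup_a_base's own z axis and vertical below 0.1 rad), for 0.3 s.
3. the second largest cup is seated in the largest (horizontal distance between cup_b_base and cup_a_base below 0.014 m and z of cup_b_base in the frame of cup_a_base between -0.002 and 0.009 m and angle between cup_b_base's own z axis and vertical below 0.1 rad), for 0.3 s.
4. the third cup is seated in the second (horizontal distance between cup_c_base and cup_b_base below 0.014 m and z of cup_c_base in the frame of cup_b_base between -0.002 and 0.009 m and angle between cup_c_base's own z axis and vertical below 0.1 rad), for 0.3 s.
5. the smallest cup is seated in the third (horizontal distance between cup_d_base and cup_c_base below 0.014 m and z of cup_d_base in the frame of cup_c_base between -0.002 and 0.009 m and angle between cup_d_base's own z axis and vertical below 0.1 rad), for 0.3 s.
At the end, for the whole second after the job is handed in: Each block stands upright (0.12 rad) on the board, stick within 100 / 150 mm of its middle along its short / long side; the largest cup stands within 35 mm of the mat's centre; each smaller cup stands upright (0.1 rad) on the bottom of the next larger, axes within 14 mm (all of step 1 and all of step 2 and all of step 3 and all of step 4 and all of step 5); the robot touches nothing.
It fails at once if the salt shaker is pushed more than 30 mm or knocked over (distance of salt_shaker from where it was at the start of the episode above 0.03 m or angle between salt_shaker's own z axis and vertical above 0.5 rad).
It fails at once if the egg timer is pushed more than 30 mm or knocked over (distance of egg_timer from where it was at the start of the episode above 0.03 m or angle between egg_timer's own z axis and vertical above 0.5 rad).
Of block_a, block_b, block_c only 2 to 3 are there at a start; the rules pass over those that are not, and their reading is None.
At some moment in a run one of cup_b may be knocked a few centimetres aside while the robot is not near it.
It also fails if it takes over 200 s, if anything falls off the work surface, if the arm or the gripper's body presses on something with over 40 N, if the wrist force passes 120 N, or if a joint passes its speed limit or range.

## Working session

There is one attempt and no reset: what is moved stays moved. The work goes in short steps, Python scripts to look and compute and a tool call to move; the robot and the scene stay as the last step left them, time stands still between calls to the robot, and variables do not carry over. Pictures are saved under pics/ and viewed, about 12 in all and at most 16, crops included, and the job is handed in when it is done.

Besides the shell and the picture viewer there is one more tool, called after "Call:" as a command line: name --argument value ..., lists and objects as JSON in quotes. drive_tool: Moves the arm, as the interface text tells. Its arguments: {"type":"object","properties":{"steps":{"type":"string"},"newtons":{"type":"number"}},"required":["steps"]}

```bash
ls; mkdir -p pics
python3 - <<'E'
from station import r
import cv2,numpy as np
s=r.read_state();print(s['t'],s['tcp_pos'],np.round(s['eef_rot'],3).tolist(),s['grip_width'],r.hold_point_z)
ims=[]
for c in("scene","top"):
    im=r.grab_frame(c);cv2.imwrite(f'pics/{c}0.png',im[...,::-1])
    m=r.camera_model(c);print(c,m['fx'],m['fy'],m['cx'],m['cy'],np.round(m['cam_to_world'],3).tolist(),[k for k in m])
E
```

```text
pics
0.0 [ 0.15124897 -0.60592222  0.23043588] [[0.97, 0.242, -0.001], [0.242, -0.97, 0.002], [-0.0, -0.002, -1.0]] 0.08529575295095486 0.0187
scene 480.2767455478573 480.2767455478573 311.9052146258039 236.16343750621743 [[-0.615, 0.464, -0.638, -0.098], [-0.788, -0.372, 0.49, 0.506], [-0.01, 0.804, 0.594, 0.733], [0.0, 0.0, 0.0, 1.0]] ['fx', 'fy', 'cx', 'cy', 'cam_to_world']
top 440.56083811715865 440.56083811715865 315.15517707950585 236.2786069288208 [[0.005, 0.981, -0.194, 0.358], [-1.0, 0.004, -0.005, 0.002], [-0.005, 0.194, 0.981, 1.27], [0.0, 0.0, 0.0, 1.0]] ['fx', 'fy', 'cx', 'cy', 'cam_to_world']
```

View pics/top0.png

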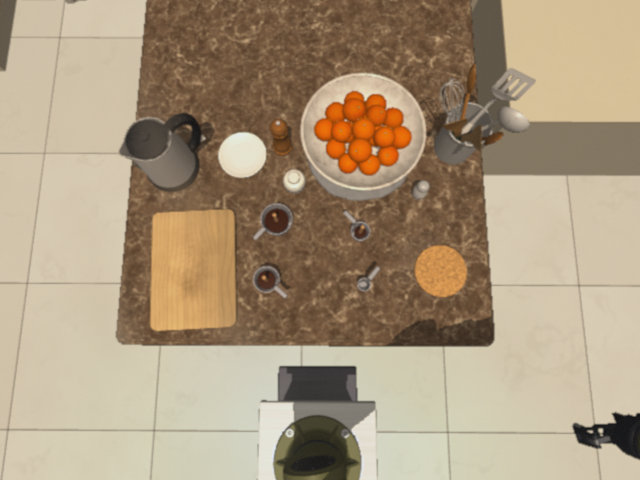

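View pics/scene0.png

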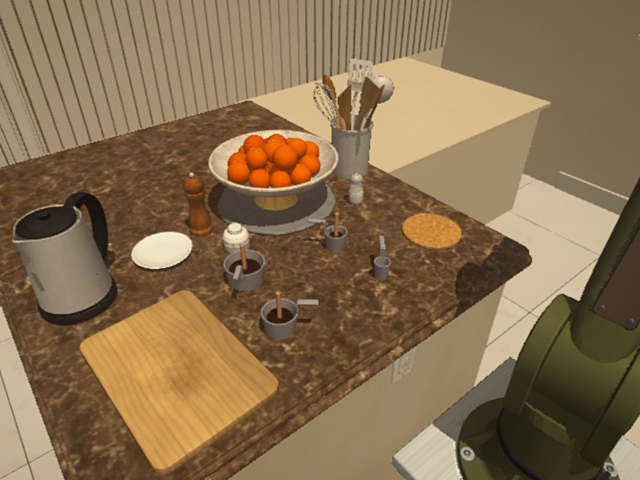

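The top view shows cup A at (275,220), B at (267,280), C at (360,230), D at (365,283), the mat at (441,271) and the board at (193,268). All three blocks are present. In the scene view, A is at (244,268), B at (280,317), C at (336,238) and D at (381,268).

```bash
cat > h.py <<'E'
from station import r
import numpy as np, cv2
def proj(m,P):
    T=np.array(m['cam_to_world']);p=(np.atleast_2d(P)-T[:3,3])@T[:3,:3]
    return np.c_[m['cx']+m['fx']*p[:,0]/-p[:,2], m['cy']+m['fy']*p[:,1]/p[:,2]]
def ray(m,px,z):
    T=np.array(m['cam_to_world']);d=T[:3,:3]@[(px[0]-m['cx'])/m['fx'],-(px[1]-m['cy'])/m['fy'],-1]
    return T[:3,3]+d*(z-T[2,3])/d[2]
E
python3 - <<'E'
from h import *
import pickle
out={}
for c in("top","scene"):
    r.grab_frame(c);m=r.camera_model(c)
    for n in("cup_a_base","cup_b_base","cup_d_base","block_a_grip","block_b_grip","mat","board"):
        L=r.masks_of(c,n);out[c,n]=L
        for d in L:
            ys,xs=np.nonzero(d['mask']);print(c,n,round(d['confidence'],2),np.round(d['pixel']),xs.size,xs.min(),xs.max(),ys.min(),ys.max(), np.round(ray(m,d['pixel'],{'mat':.008,'board':.022}.get(n,.04)),3))
pickle.dump(out,open('m0.pkl','wb'))
E
```

```text
top cup_a_base 0.68 [265. 216.] 381 255 292 204 237 [0.661 0.153 0.04 ]
top cup_b_base 0.67 [275. 280.] 305 254 286 266 296 [0.476 0.12  0.04 ]
top cup_d_base 0.7 [368. 284.] 193 358 379 267 290 [ 0.465 -0.139  0.04 ]
top block_a_grip 0.61 [278. 219.] 474 265 288 209 233 [0.651 0.115 0.04 ]
top block_b_grip 0.65 [269. 278.] 279 258 275 270 289 [0.48  0.137 0.04 ]
top block_b_grip 0.48 [365. 282.] 218 358 377 269 291 [ 0.47 -0.13  0.04]
top mat 0.71 [438. 267.] 2047 416 465 247 296 [ 0.52  -0.346  0.008]
scene cup_a_base 0.86 [244. 276.] 1010 223 264 250 290 [0.624 0.14  0.04 ]
scene cup_b_base 0.79 [285. 326.] 1014 261 317 299 340 [0.447 0.155 0.04 ]
scene cup_b_base 0.51 [243. 277.] 1049 223 264 250 290 [0.622 0.144 0.04 ]
scene cup_b_base 0.18 [234. 239.] 605 222 248 223 252 [0.753 0.088 0.04 ]
scene cup_d_base 0.71 [383. 264.] 450 374 390 237 280 [ 0.462 -0.125  0.04 ]
scene block_a_grip 0.66 [242. 266.] 403 228 259 245 274 [0.654 0.125 0.04 ]
scene block_b_grip 0.59 [274. 317.] 398 266 292 292 323 [0.481 0.158 0.04 ]
scene mat 0.62 [432. 230.] 1715 402 461 214 249 [ 0.507 -0.348  0.008]
scene board 0.65 [176. 375.] 20858 79 278 290 474 [0.486 0.369 0.022]
```

```bash
cat > fit.py <<'E'
from h import *
from scipy.optimize import minimize
CUP=dict(a=(92,80,50,70),b=(74,62,48,61),c=(56,44,46,52),d=(38,30,44,43))
BL=dict(a=(66,72),b=(48,54),c=(31,36))
t=np.linspace(0,2*np.pi,40)[:-1];circ=np.c_[np.cos(t),np.sin(t)]
def box(x0,x1,w,z0,z1): return np.array([[x,y,z] for x in(x0,x1) for y in(-w,w) for z in(z0,z1)])
def cup_hulls(k,z0=0):
    R,F,H,G=[v/1000 for v in CUP[k]]
    up=box(G-.021,G+.021,.006,H+.022,H+.030); st=box(G-.023,G-.019,.005,H-.003,H+.03)
    return [p+[0,0,z0] for p in(np.r_[np.c_[circ*F/2,0*t],np.c_[circ*R/2,0*t+H]][:, :] if 0 else np.r_[np.c_[circ*F/2,np.zeros(39)],np.c_[circ*R/2,np.full(39,H)]],up,st)]
def stick_hull(z0=.004): return np.r_[np.c_[circ*.005,np.full(39,z0+.03)],np.c_[circ*.005,np.full(39,z0+.095)]]
def place(P,x,y,yaw): 
    c,s=np.cos(yaw),np.sin(yaw);return P@np.array([[c,s,0],[-s,c,0],[0,0,1]])+[x,y,0]
def render(m,hulls):
    im=np.zeros((480*4,640*4),np.uint8)
    for h in hulls:
        cv2.fillConvexPoly(im,cv2.convexHull(np.round(proj(m,h)*4+1.5).astype(np.int32)),255)
    return cv2.resize(im,(640,480),interpolation=cv2.INTER_AREA)/255.
def fit(obs,k,x0,z0=0,block=True):
    "obs: list of (model, mask); returns x,y,yaw, cost"
    H=cup_hulls(k,z0); S=stick_hull(z0+.004) if block else None
    def cost(p):
        hs=[place(h,*p[:3]) for h in H]+([place(S,p[3],p[4],0)] if block else [])
        return sum(np.abs(render(m,hs)-M).sum()/M.sum() for m,M in obs)
    best=None
    starts=[x0[2]] if len(x0)>2 else np.radians(range(0,360,30))
    for yaw in starts:
        p=np.r_[x0[:2],yaw,x0[:2]] if block else np.r_[x0[:2],yaw]
        sp=np.vstack([p]+[p+d for d in np.diag([.012,.012,.4,.008,.008][:len(p)])])
        q=minimize(cost,p,method='Nelder-Mead',options=dict(initial_simplex=sp,xatol=1e-4,fatol=1e-3,maxiter=150))
        if best is None or q.fun<best.fun: best=q
    return best.x,best.fun
E
python3 - <<'E'
from fit import *
import pickle
o=pickle.load(open('m0.pkl','rb'))
ims={}
for c in("top","scene"):
    ims[c]=r.grab_frame(c)
    for n in("cup_c_base","block_c_grip"):
        o[c,n]=L=r.masks_of(c,n);print(c,n,[(round(d['confidence'],2),np.round(d['pixel'])) for d in L])
pickle.dump(o,open('m0.pkl','wb'))
M={c:r.camera_model(c) for c in("top","scene")}
guess=dict(a=((.65,.12)),b=(.475,.13),c=(.62,-.13),d=(.465,-.13))
res={}
for k,g in guess.items():
    obs=[]
    for c in M:
        def best(n):
            L=[d for d in o.get((c,n),[]) if np.hypot(*(ray(M[c],d['pixel'],.04)[:2]-g))<.06]
            return L[0]['mask'] if L else np.zeros((480,640),bool)
        m=best(f'cup_{k}_base')
        if k!='d': m=m|best(f'block_{k}_grip')
        if m.sum()>50: obs.append((M[c],m.astype(float)))
    res[k],f=fit(obs,k,g,block=k!='d');print(k,len(obs),np.round(res[k],4),'yaw',np.degrees(res[k][2])%360,round(f,3))
pickle.dump(res,open('res.pkl','wb'))
tiles=[]
for c,(u,v,w,h) in dict(top=(245,195,150,110),scene=(215,205,190,142)).items():
    im=cv2.resize(ims[c][v:v+h,u:u+w,::-1],None,fx=(s:=800/w),fy=s,interpolation=cv2.INTER_CUBIC)
    for k,p in res.items():
        for H in [place(x,*p[:3]) for x in cup_hulls(k)]+([place(stick_hull(),p[3],p[4],0)] if k!='d' else []):
            hh=cv2.convexHull(proj(M[c],H).astype(np.float32)); cv2.polylines(im,[np.round((hh-[u,v])*s+s/2).astype(np.int32)],True,(0,255,0),1)
    cv2.imwrite(f'pics/{c}1.png',im)
E
```

```text
top cup_c_base [(0.59, array([354., 229.]))]
top block_c_grip [(0.54, array([421., 189.]))]
scene cup_c_base [(0.88, array([334., 236.])), (0.47, array([235., 238.]))]
scene block_c_grip [(0.54, array([335., 232.]))]
a 2 [0.6521 0.1215 2.4497 0.6482 0.1241] yaw 140.3589124486949 0.181
b 2 [0.4796 0.1458 4.0087 0.4691 0.1521] yaw 229.6814901277052 0.243
c 2 [ 0.6162 -0.1178  0.7385  0.6181 -0.1177] yaw 42.31499277541453 0.864
d 2 [ 0.467  -0.1266 -0.7415] yaw 317.5123263899266 0.413
```

View pics/top1.png

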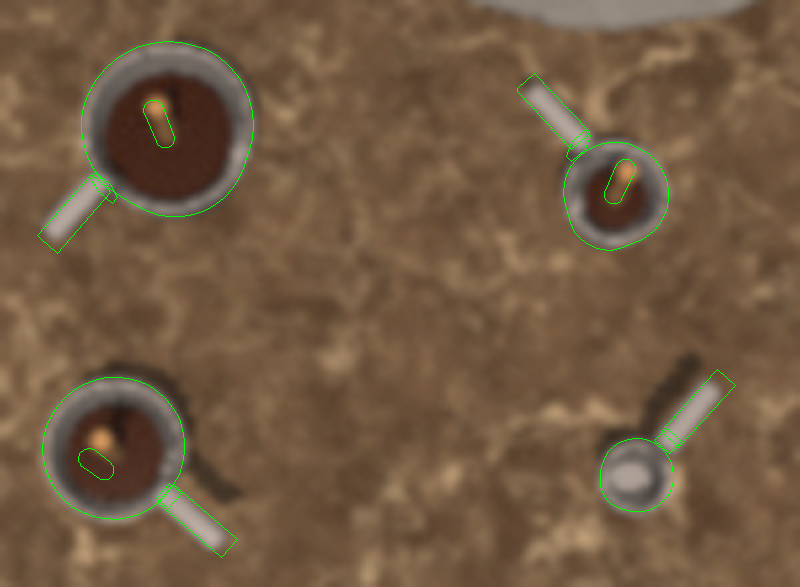

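View pics/scene1.png

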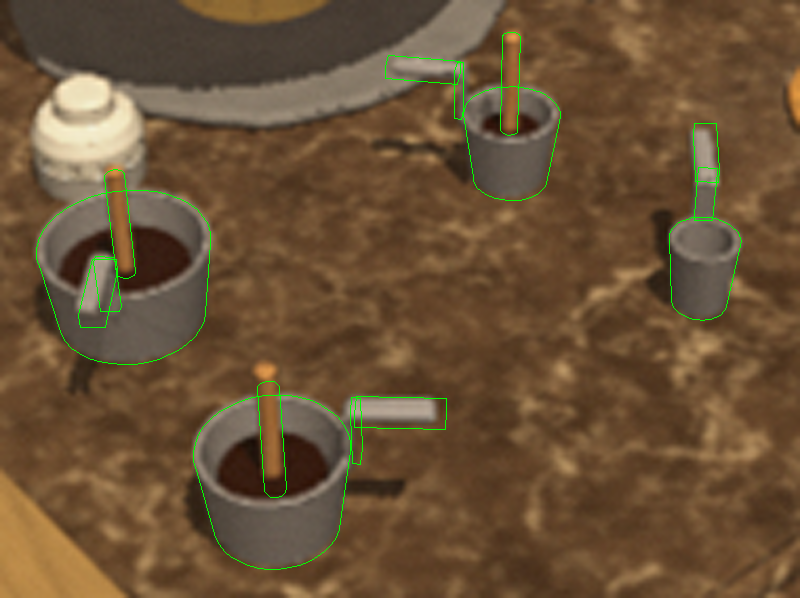

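The overlays fit the four cups well, and the handles match. The fitted sticks are less reliable, so I'll triangulate the tips from these crops: A at top (157,102) and scene (114,170), B at (101,438) and (264,369), C at (626,171) and (512,37).

Run:
```python
from fit import *
import pickle
res=pickle.load(open('res.pkl','rb'))
M={c:r.camera_model(c) for c in("top","scene")}
from scipy.optimize import least_squares
tp=dict(a=((157,102),(114,170)),b=((101,438),(264,369)),c=((626,171),(512,37)))
for k,(a,b) in tp.items():
    s1,s2=800/150,800/190
    pa=np.array([245,195])+(np.array(a)-s1/2)/s1; pb=np.array([215,205])+(np.array(b)-s2/2)/s2
    q=least_squares(lambda P:np.r_[proj(M['top'],P)[0]-pa,proj(M['scene'],P)[0]-pb],[.55,0,.1])
    print(k,np.round(q.x,4),np.round(q.fun,1),'cup',np.round(res[k][:2],4))
for k,p in res.items():
    g=place(np.array([[CUP[k][3]/1000,0,CUP[k][2]/1000+.026]]),*p[:3])[0];print(k,'grip',np.round(g,4))
for p in((152,212),(234,209),(236,326),(150,330)):print(np.round(ray(M['top'],p,.022),3))
print('mat',ray(M['top'],(440.5,271.5),.008),ray(M['scene'],(431.8,231.2),.008))
s=r.read_state();print(s['tcp_pos'],s['t'])
print(np.round(np.array(r.camera_model('wrist')['cam_to_world']),3))
```

```text
a [0.6519 0.1219 0.0992] [ 0.  0. -0. -0.] cup [0.6521 0.1215]
b [0.4796 0.1465 0.0999] [-0.2 -0.2  0.2  0. ] cup [0.4796 0.1458]
c [ 0.6168 -0.1177  0.0993] [-0.1 -0.1  0.1  0. ] cup [ 0.6162 -0.1178]
a grip [0.5982 0.1661 0.076 ]
b grip [0.4402 0.0993 0.074 ]
c grip [ 0.6547 -0.0828  0.072 ]
d grip [ 0.4988 -0.1557  0.07  ]
[0.675 0.487 0.022]
[0.685 0.247 0.022]
[0.35  0.228 0.022]
[0.338 0.467 0.022]
mat [ 0.50546535 -0.35088574  0.008     ] [ 0.503452   -0.34493241  0.008     ]
[ 0.15142367 -0.60635201  0.23127331] 1.2
[[ 0.242  0.93   0.277  0.223]
 [-0.97   0.232  0.069 -0.59 ]
 [ 0.    -0.285  0.958  0.375]
 [ 0.     0.     0.     1.   ]]
```

```bash
cat > plan.py <<'E'
"python3 plan.py claw x,y,zgrasp,yaw[,maxcm] ...  -> rows"
from h import *
import sys
from scipy.spatial.transform import Rotation as Ro
s=r.read_state();p=s['tcp_pos']*1;R=np.array(s['eef_rot'])
claw=sys.argv[1];rows=[]
for w in sys.argv[2:]:
    v=[float(u) for u in w.split(',')];P=np.array(v[:3])-[0,0,r.hold_point_z];a=np.radians(v[3]);mx=v[4] if len(v)>4 else 4.
    T=np.array([[np.cos(a),np.sin(a),0],[np.sin(a),-np.cos(a),0],[0,0,-1]])
    rv=Ro.from_matrix(R.T@T).as_rotvec(degrees=True)
    n=max(1,int(np.ceil(max(np.linalg.norm(P-p)*100/mx,np.linalg.norm(rv)/8))))
    for i in range(n):
        sh=R.T@(P-p)*100/(n-i); rv=Ro.from_matrix(R.T@T).as_rotvec(degrees=True)/(n-i)
        sh=np.round(sh,2)+0.;rv=np.round(rv,1)+0.; rows.append('%g %g %g %g %g %g '%(*sh,*rv)+claw)
        p=p+R@sh/100; R=R@Ro.from_rotvec(rv,degrees=True).as_matrix()
for i in range(0,len(rows),12): print('; '.join(rows[i:i+12]))
print(len(rows),'end',np.round(p,4))
E
python3 plan.py -1 .652,.122,.26,140 .652,.122,.15,140
```

```text
2.88 -2.54 -0.04 0 0 -5.5 -1; 3.11 -2.26 -0.04 0 0 -5.5 -1; 3.31 -1.95 -0.04 0 0 -5.5 -1; 3.48 -1.62 -0.04 0 0 -5.5 -1; 3.62 -1.28 -0.04 0 0 -5.5 -1; 3.73 -0.93 -0.04 0 0 -5.5 -1; 3.8 -0.57 -0.04 0 0 -5.5 -1; 3.84 -0.2 -0.05 0 0 -5.5 -1; 3.84 0.17 -0.04 0 0 -5.5 -1; 3.81 0.54 -0.05 0 0 -5.5 -1; 3.74 0.9 -0.04 0 0 -5.5 -1; 3.63 1.25 -0.05 0 0 -5.5 -1
3.5 1.6 -0.04 0 0 -5.5 -1; 3.33 1.92 -0.05 0 0 -5.4 -1; 3.13 2.23 -0.04 0 0 -5.5 -1; 2.9 2.52 -0.05 0 0 -5.4 -1; 2.65 2.78 -0.04 0 0 -5.5 -1; 2.37 3.02 -0.05 0 0 -5.4 -1; 2.08 3.23 -0.04 0 0 -5.5 -1; 1.76 3.41 -0.05 0 0 -5.4 -1; 1.43 3.57 -0.04 0 0 -5.5 -1; 1.09 3.68 -0.05 0 0 -5.4 -1; 0.73 3.77 -0.04 0 0 -5.5 -1; 0 0 3.67 0 0 0 -1
0 0 3.66 0 0 0 -1; 0 0 3.67 0 0 0 -1
26 end [0.652  0.1219 0.1313]
```

Call:
drive_tool --steps "2.88 -2.54 0 0 0 -5.5 -1; 3.11 -2.26 0 0 0 -5.5 -1; 3.31 -1.95 0 0 0 -5.5 -1; 3.48 -1.62 0 0 0 -5.5 -1; 3.62 -1.28 0 0 0 -5.5 -1; 3.73 -0.93 0 0 0 -5.5 -1; 3.8 -0.57 0 0 0 -5.5 -1; 3.84 -0.2 0 0 0 -5.5 -1; 3.84 0.17 0 0 0 -5.5 -1; 3.81 0.54 0 0 0 -5.5 -1; 3.74 0.9 0 0 0 -5.5 -1; 3.63 1.25 0 0 0 -5.5 -1"

```text
t: 2.4
tcp_pos: [0.4133, -0.2251, 0.2316]
eef_rot: [[0.17, 0.986, 0.001], [0.986, -0.17, -0.001], [-0.001, 0.001, -1.0]]
ft_force: [0.5, -0.1, 0.7]
grip_width: 0.0854
```

Call:
drive_tool --steps "3.5 1.6 0 0 0 -5.5 -1; 3.33 1.92 0 0 0 -5.4 -1; 3.13 2.23 0 0 0 -5.5 -1; 2.9 2.52 0 0 0 -5.4 -1; 2.65 2.78 0 0 0 -5.5 -1; 2.37 3.02 0 0 0 -5.4 -1; 2.08 3.23 0 0 0 -5.5 -1; 1.76 3.41 0 0 0 -5.4 -1; 1.43 3.57 0 0 0 -5.5 -1; 1.09 3.68 0 0 0 -5.4 -1; 0.73 3.77 0 0 0 -5.4 -1"

```text
t: 3.5
tcp_pos: [0.6529, 0.123, 0.2312]
eef_rot: [[-0.767, 0.641, 0.0], [0.641, 0.767, -0.0], [-0.0, -0.0, -1.0]]
ft_force: [0.4, -0.8, 0.4]
grip_width: 0.0855
```

```bash
python3 -c "
from h import *
s=r.read_state();print(s['t'],s['q'],s['tcp_pos'],np.round(s['eef_rot'],3))";python3 plan.py -1 .652,.122,.15,140 .652,.122,.082,140,2
```

```text
3.5 [ 13.22478608  38.828731   -49.88282509  79.0325969   29.67954681
  75.62164195  12.51405205] [0.65293773 0.12295305 0.23118112] [[-0.767  0.641  0.   ]
 [ 0.641  0.767 -0.   ]
 [-0.    -0.    -1.   ]]
0 -0.04 3.33 0 0 0 -1; 0.01 -0.05 3.33 0 0 0.1 -1; 0 -0.04 3.33 0 0 0 -1; 0 0 1.7 0 0 0 -1; 0 0 1.7 0 0 0 -1; 0 0 1.7 0 0 0 -1; 0 0 1.7 0 0 0 -1
7 end [0.652  0.122  0.0633]
```

Call:
drive_tool --steps "0 -0.1 3.3 0 0 0 -1; 0 0 3.3 0 0 0 -1; 0 0 3.3 0 0 0 -1; 0 0 1.7 0 0 0 -1; 0 0 1.7 0 0 0 -1; 0 0 1.7 0 0 0 -1; 0 0 1.8 0 0 0 -1; 0 0 0 0 0 0 -1"

```text
t: 4.3
tcp_pos: [0.6504, 0.1204, 0.0609]
eef_rot: [[-0.765, 0.644, -0.003], [0.644, 0.765, -0.001], [0.002, -0.003, -1.0]]
ft_force: [-0.5, -0.3, -0.6]
grip_width: 0.0853
```

Call:
drive_tool --steps "0 0 0 0 0 0 1; 0 0 0 0 0 0 1; 0 0 0 0 0 0 1; 0 0 0 0 0 0 1; 0 0 0 0 0 0 1; 0 0 0 0 0 0 1; 0 0 0 0 0 0 1; 0 0 0 0 0 0 1; 0 0 0 0 0 0 1" --newtons 40

```text
t: 5.2
tcp_pos: [0.6517, 0.1213, 0.0638]
eef_rot: [[-0.765, 0.644, 0.001], [0.644, 0.765, 0.0], [-0.0, 0.001, -1.0]]
ft_force: [0.5, -0.8, 5.4]
grip_width: 0.0087
```

```bash
python3 plan.py 1 .652,.122,.12,140,2 .652,.122,.22,140 .62,.37,.22,140 .62,.37,.14,140,3
```

```text
0.01 0.04 -1.88 0 0 0 1; 0.01 0.04 -1.87 0 0 -0.1 1; 0 0 -3.33 0 0 0 1; 0 0 -3.34 0 0 0 1; -0.01 0 -3.33 0 0 0 1; 2.63 2.42 0 0 0 0 1; 2.63 2.42 0 0 0 0 1; 2.63 2.42 0 0 0 0 1; 2.63 2.42 0 0 0 0 1; 2.62 2.42 0 0 0 0 1; 2.63 2.43 0 0 0 0 1; 2.62 2.42 0 0 0 0 1
0 0 2.67 0 0 0 1; 0 0 2.67 0 0 0 1; 0 0 2.66 0 0 0 1
15 end [0.6201 0.37   0.1213]
```

Call:
drive_tool --steps "0 0 -1.9 0 0 0 1; 0 0 -1.9 0 0 0 1; 0 0 -3.3 0 0 0 1; 0 0 -3.3 0 0 0 1; 0 0 -3.3 0 0 0 1; 2.6 2.4 0 0 0 0 1; 2.6 2.4 0 0 0 0 1; 2.6 2.4 0 0 0 0 1; 2.6 2.4 0 0 0 0 1; 2.6 2.4 0 0 0 0 1; 2.6 2.4 0 0 0 0 1; 2.6 2.4 0 0 0 0 1"

```text
t: 6.4
tcp_pos: [0.6197, 0.3678, 0.1993]
eef_rot: [[-0.765, 0.644, -0.001], [0.644, 0.765, -0.001], [0.0, -0.002, -1.0]]
ft_force: [0.5, -1.0, -1.7]
grip_width: 0.0089
```

Call:
drive_tool --steps "0 0 2.7 0 0 0 1; 0 0 2.7 0 0 0 1; 0 0 2.6 0 0 0 1; 0 0 1 0 0 0 1; 0 0 1 0 0 0 1; 0 0 0 0 0 0 1; 0 0 0 0 0 0 1"

```text
t: 7.1
tcp_pos: [0.6207, 0.3672, 0.1013]
eef_rot: [[-0.765, 0.644, 0.001], [0.644, 0.765, 0.001], [-0.0, 0.001, -1.0]]
ft_force: [1.0, 0.8, -0.9]
grip_width: 0.009
```

```bash
python3 -c "
from h import *
s=r.read_state();print(s['tcp_pos'],s['grip_width'],s['ft_force'])
cv2.imwrite('pics/s2.png',r.grab_frame('scene')[...,::-1])"
```

```text
[0.62067759 0.36724495 0.10125708] 0.00898186364276929 [ 1.03026226  0.8379197  -0.92499437]
```

View pics/s2.png

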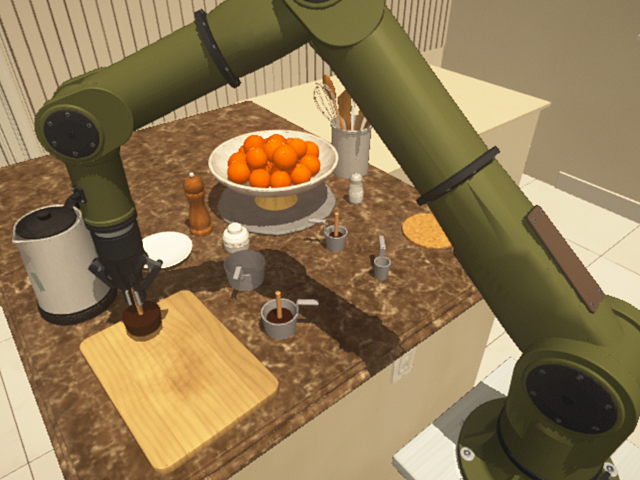

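The scene picture shows block A hanging upright over the board at (142,318), and cup A is empty at (244,270).

Call:
drive_tool --steps "0 0 0.6 0 0 0 1; 0 0 0.6 0 0 0 1; 0 0 0.3 0 0 0 1; 0 0 0.2 0 0 0 1; 0 0 0.2 0 0 0 1; 0 0 0 0 0 0 1; 0 0 0 0 0 0 1"

```text
t: 7.85
tcp_pos: [0.6203, 0.367, 0.0815]
eef_rot: [[-0.765, 0.644, 0.0], [0.644, 0.765, 0.0], [0.0, 0.0, -1.0]]
ft_force: [0.2, -0.2, -0.5]
grip_width: 0.0085
```

Call:
drive_tool --steps "0 0 0.1 0 0 0 1; 0 0 0 0 0 0 1; 0 0 0 0 0 0 0.6; 0 0 0 0 0 0 0.2; 0 0 0 0 0 0 0.2; 0 0 0 0 0 0 0; 0 0 0 0 0 0 0"

```text
t: 8.55
tcp_pos: [0.6203, 0.3669, 0.0801]
eef_rot: [[-0.765, 0.644, -0.0], [0.644, 0.765, -0.0], [0.0, -0.0, -1.0]]
ft_force: [0.4, 0.9, 0.5]
grip_width: 0.0428
```

```bash
python3 plan.py 0 .62,.367,.22,140 .48,.146,.22,50 .48,.146,.15,50 .48,.146,.082,50,2
```

```text
0.01 0 -3.03 0 0 0 0; 0.01 0 -3.03 0 0 0 0; 0.01 -0.01 -3.03 0 0 0 0; 0 0 -3.03 0 0 -0.1 0; -0.29 -2.16 0 0 0 7.5 0; -0.57 -2.1 0 0 0 7.5 0; -0.84 -2.01 0 0 0 7.5 0; -1.09 -1.89 0 0 0 7.5 0; -1.33 -1.73 0 0 0 7.5 0; -1.55 -1.54 0 0 0 7.5 0; -1.73 -1.32 0 0 0 7.5 0; -1.89 -1.09 0 0 0 7.5 0
-2.02 -0.83 0 0 0 7.5 0; -2.11 -0.56 0 0 0 7.5 0; -2.16 -0.28 0 0 0 7.5 0; -2.18 0 0.01 0 0 7.5 0; 0 0 3.5 0 0 0 0; 0 0 3.5 0 0 0 0; 0 0 1.7 0 0 0 0; 0 0 1.7 0 0 0 0; 0 0 1.7 0 0 0 0; 0.01 0 1.7 0 0 0 0
22 end [0.48   0.1461 0.0633]
```

Call:
drive_tool --steps "0 0 -3 0 0 0 0; 0 0 -3 0 0 0 0; 0 0 -3 0 0 0 0; 0 0 -3 0 0 0 0; -0.29 -2.16 0 0 0 7.5 0; -0.57 -2.1 0 0 0 7.5 0; -0.84 -2.01 0 0 0 7.5 0; -1.09 -1.89 0 0 0 7.5 0; -1.33 -1.73 0 0 0 7.5 0; -1.55 -1.54 0 0 0 7.5 0; -1.73 -1.32 0 0 0 7.5 0; -1.89 -1.09 0 0 0 7.5 0"

```text
t: 9.75
tcp_pos: [0.5261, 0.219, 0.2004]
eef_rot: [[0.18, 0.984, 0.0], [0.984, -0.18, 0.0], [0.0, 0.0, -1.0]]
ft_force: [-0.3, -0.2, 0.0]
grip_width: 0.0426
```

Call:
drive_tool --steps "-2.02 -0.83 0 0 0 7.5 0; -2.11 -0.56 0 0 0 7.5 0; -2.16 -0.28 0 0 0 7.5 0; -2.18 0 0 0 0 7.5 0; 0 0 0 0 0 0 0"

```text
t: 10.25
tcp_pos: [0.4785, 0.1435, 0.2005]
eef_rot: [[0.648, 0.761, -0.001], [0.761, -0.648, -0.002], [-0.002, 0.001, -1.0]]
ft_force: [0.0, -0.1, -0.2]
grip_width: 0.0427
```

```bash
python3 - <<'E'
from h import *
print(r.read_state()['tcp_pos'])
for c in('top','scene'):
    r.grab_frame(c)
    for n in('cup_b_base','block_b_grip'): print(c,n,[(round(d['confidence'],2),np.round(d['pixel'])) for d in r.masks_of(c,n)])
m=r.camera_model('wrist');im=r.grab_frame('wrist').copy()
for P in([.48,.146,.099],[.4402,.0993,.074],[.62,.367,.117]):
    print(proj(m,P)); cv2.circle(im,tuple(int(v) for v in proj(m,P)[0]),4,(0,255,0),1)
cv2.imwrite('pics/w3.png',im[...,::-1])
E
python3 plan.py 0 .48,.146,.15,50 .48,.146,.082,50,2
```

```text
[0.47854244 0.14350903 0.20046812]
top cup_b_base []
top block_b_grip [(0.49, array([360., 232.]))]
scene cup_b_base [(0.7, array([285., 325.]))]
scene block_b_grip [(0.61, array([276., 317.]))]
[[319.67192459 241.6906077 ]]
[[319.13603603 311.47635984]]
[[ 234.26531385 -352.43927901]]
-0.04 0.03 3.44 0 0 0 0; -0.04 0.02 3.45 0 0 0 0; 0 0 1.7 0 0 0 0; 0 0 1.7 0 0 0 0; 0 0 1.7 0 0 0 0; 0 0.01 1.7 0 0 0 0
6 end [0.48   0.146  0.0633]
```

View pics/w3.png

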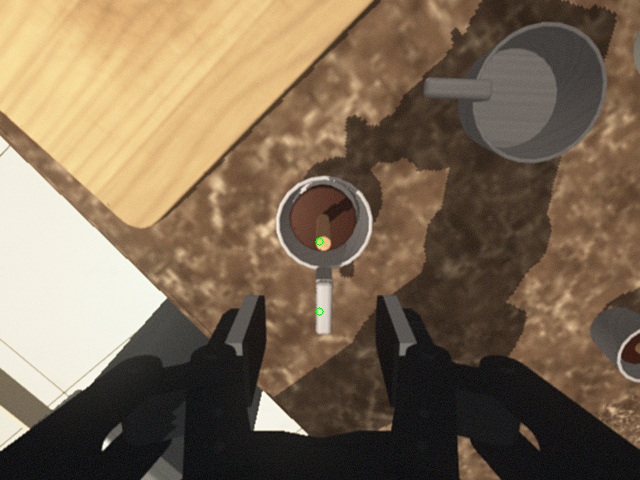

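The wrist view shows stick B at (325,243) and its handle bar at (323,308). Both are within 5 px of the prediction, so cup B has not been knocked. I'll descend.

Call:
drive_tool --steps "0 0 3.4 0 0 0 0; 0 0 3.4 0 0 0 0; 0 0 1.7 0 0 0 0; 0 0 1.7 0 0 0 0; 0 0 1.7 0 0 0 0; 0 0 1.8 0 0 0 0; 0 0 0 0 0 0 0; 0 0 0 0 0 0 1; 0 0 0 0 0 0 1; 0 0 0 0 0 0 1; 0 0 0 0 0 0 1; 0 0 0 0 0 0 1"

```text
t: 11.8
tcp_pos: [0.4803, 0.1462, 0.0639]
eef_rot: [[0.644, 0.765, 0.001], [0.765, -0.644, 0.0], [0.001, 0.001, -1.0]]
ft_force: [0.6, -0.6, 3.7]
grip_width: 0.009
```

Call:
drive_tool --steps "0 0 0 0 0 0 1; 0 0 0 0 0 0 1"

```text
t: 12.0
tcp_pos: [0.4803, 0.1462, 0.0639]
eef_rot: [[0.644, 0.765, 0.001], [0.765, -0.644, 0.0], [0.001, 0.001, -1.0]]
ft_force: [0.4, -2.6, 6.1]
grip_width: 0.0088
```

```bash
python3 plan.py 1 .48,.146,.12,50,2 .48,.146,.23,50 .50,.36,.23,50 .50,.36,.12,50
```

```text
-0.02 0 -1.87 0 0 0 1; -0.02 -0.01 -1.87 0 -0.1 -0.1 1; 0 0 -3.67 0 0 0 1; 0 0.01 -3.66 0 0 0 1; 0 0 -3.67 0 0 0 1; 2.95 -2.04 0 0 0 0 1; 2.95 -2.04 0 0 0 0 1; 2.94 -2.03 0 0 0 0 1; 2.95 -2.04 -0.01 0 0 0 1; 2.94 -2.03 0 0 0 0 1; 2.95 -2.04 -0.01 0 0 0 1; 0 0 3.67 0 0 0 1
0 0 3.67 0 0 0 1; 0.01 -0.01 3.66 0 0 0 1
14 end [0.5    0.36   0.1013]
```

Call:
drive_tool --steps "0 0 -1.9 0 0 0 1; 0 0 -1.9 0 0 0 1; 0 0 -3.6 0 0 0 1; 0 0 -3.7 0 0 0 1; 0 0 -3.7 0 0 0 1; 2.95 -2.04 0 0 0 0 1; 2.95 -2.04 0 0 0 0 1; 2.95 -2.04 0 0 0 0 1; 2.95 -2.04 0 0 0 0 1; 2.95 -2.04 0 0 0 0 1; 2.95 -2.04 0 0 0 0 1; 0 0 3.6 0 0 0 1"

```text
t: 13.2
tcp_pos: [0.5004, 0.3688, 0.1789]
eef_rot: [[0.639, 0.769, 0.006], [0.769, -0.639, 0.01], [0.011, -0.002, -1.0]]
ft_force: [0.5, -0.3, -0.8]
grip_width: 0.0087
```

Call:
drive_tool --steps "0 0 3.6 0 0 0 1; 0 0 3.6 0 0 0 1; 0 0 0 0 0 0 1; 0 0 0 0 0 0 1"

```text
t: 13.6
tcp_pos: [0.5, 0.3603, 0.1035]
eef_rot: [[0.644, 0.765, -0.001], [0.765, -0.644, -0.001], [-0.001, -0.001, -1.0]]
ft_force: [-0.7, 0.5, 0.6]
grip_width: 0.0088
```

Lowering by 2.3 cm to TCP ≈ 0.081, then releasing.

Call:
drive_tool --steps "0 0 0.7 0 0 0 1; 0 0 0.6 0 0 0 1; 0 0 0.4 0 0 0 1; 0 0 0.3 0 0 0 1; 0 0 0.2 0 0 0 1; 0 0 0.1 0 0 0 1; 0 0 0 0 0 0 1; 0 0 0 0 0 0 0.6; 0 0 0 0 0 0 0.2; 0 0 0 0 0 0 0; 0 0 0 0 0 0 0; 0 0 0 0 0 0 0"

```text
t: 14.8
tcp_pos: [0.5001, 0.3603, 0.0802]
eef_rot: [[0.644, 0.765, -0.0], [0.765, -0.644, -0.0], [-0.0, -0.0, -1.0]]
ft_force: [0.2, 0.1, 1.0]
grip_width: 0.0428
```

```bash
python3 plan.py 0 .5,.36,.22,50 .617,-.118,.22,42 .617,-.118,.15,42 .617,-.118,.082,42,2
```

```text
-0.01 0 -3.03 0 0 0 0; -0.01 0 -3.03 0 0 0 0; -0.01 0.01 -3.03 0 0 0 0; -0.01 0 -3.02 0 0 -0.1 0; -2.24 3.05 0 0 0 0.6 0; -2.21 3.08 0 0 0 0.6 0; -2.17 3.1 0 0 0 0.6 0; -2.14 3.12 0 0 0 0.6 0; -2.11 3.14 0 0 0 0.6 0; -2.08 3.17 0 0 0 0.6 0; -2.04 3.19 0 0 0 0.6 0; -2.01 3.21 0 0 0 0.6 0
-1.98 3.23 0 0 0 0.6 0; -1.94 3.25 0 0 0 0.7 0; -1.9 3.27 0 0 0 0.6 0; -1.87 3.29 0 0 0 0.7 0; -1.83 3.31 0 0 0 0.6 0; 0 0 3.5 0 0 0 0; 0.01 0 3.5 0 0 0 0; 0 0 1.7 0 0 0 0; 0 0 1.7 0 0 0 0; 0 0 1.7 0 0 0 0; 0 0 1.7 0 0 0 0
23 end [ 0.617  -0.118   0.0633]
```

Call:
drive_tool --steps "0 0 -3 0 0 0 0; 0 0 -3 0 0 0 0; 0 0 -3 0 0 0 0; 0 0 -3 0 0 0 0; -2.24 3.05 0 0 0 0.6 0; -2.21 3.08 0 0 0 0.6 0; -2.17 3.1 0 0 0 0.6 0; -2.14 3.12 0 0 0 0.6 0; -2.11 3.14 0 0 0 0.6 0; -2.08 3.17 0 0 0 0.6 0; -2.04 3.19 0 0 0 0.6 0; -2.01 3.21 0 0 0 0.6 0"

```text
t: 16.0
tcp_pos: [0.5719, 0.0645, 0.2003]
eef_rot: [[0.706, 0.708, 0.0], [0.708, -0.706, 0.0], [0.0, 0.0, -1.0]]
ft_force: [0.6, -0.5, -1.3]
grip_width: 0.0429
```

Call:
drive_tool --steps "-1.98 3.23 0 0 0 0.6 0; -1.94 3.25 0 0 0 0.7 0; -1.9 3.27 0 0 0 0.6 0; -1.87 3.29 0 0 0 0.7 0; -1.83 3.31 0 0 0 0.6 0; 0 0 3.5 0 0 0 0; 0 0 0 0 0 0 0"

```text
t: 16.7
tcp_pos: [0.6137, -0.1193, 0.1613]
eef_rot: [[0.746, 0.666, -0.007], [0.666, -0.746, 0.001], [-0.005, -0.005, -1.0]]
ft_force: [-2.0, 0.2, -0.3]
grip_width: 0.0427
```

```bash
python3 plan.py 0 .617,-.118,.082,42,2.5
python3 - <<'E'
from h import *
m=r.camera_model('wrist');im=r.grab_frame('wrist').copy()
for P in([.617,-.118,.099],[.6547,-.0828,.072]):
    print(proj(m,P)); cv2.circle(im,tuple(int(v) for v in proj(m,P)[0]),4,(0,255,0),1)
cv2.imwrite('pics/w4.png',im[...,::-1])
E
```

```text
0.09 0.04 2.45 -0.1 0.1 -0.1 0; 0.09 0.04 2.45 -0.1 0.1 0 0; 0.09 0.04 2.45 -0.1 0 -0.1 0; 0.08 0.03 2.45 0 0.1 0 0
4 end [ 0.617  -0.118   0.0633]
[[321.39369066 254.67174565]]
[[319.54987082 153.22594053]]
```

View pics/w4.png

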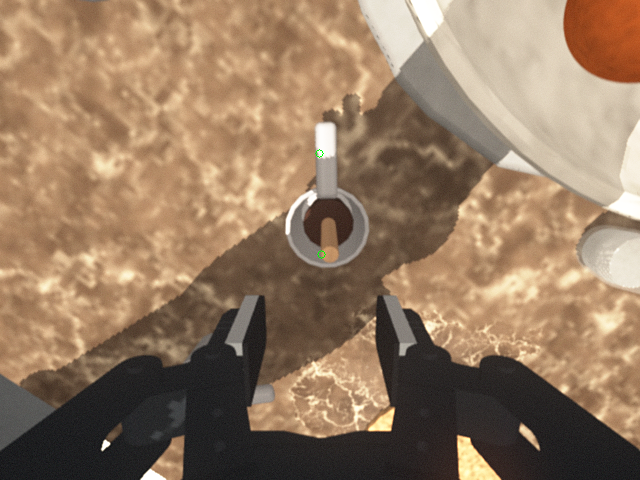

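The wrist view shows stick C at (330,254) and its bar at (325,155), as predicted apart from a small constant camera offset.

Call:
drive_tool --steps "0 0 2.4 0 0 0 0; 0 0 2.4 0 0 0 0; 0 0 2.4 0 0 0 0; 0 0 1.5 0 0 0 0; 0 0 1.5 0 0 0 0; 0 0 0 0 0 0 0; 0 0 0 0 0 0 0"

```text
t: 17.45
tcp_pos: [0.6171, -0.1167, 0.0646]
eef_rot: [[0.743, 0.669, 0.001], [0.669, -0.743, 0.0], [0.001, 0.0, -1.0]]
ft_force: [-0.1, 0.4, 0.4]
grip_width: 0.043
```

Call:
drive_tool --steps "0 0 0.1 0 0 0 1; 0 0 0 0 0 0 1; 0 0 0 0 0 0 1; 0 0 0 0 0 0 1; 0 0 0 0 0 0 1; 0 0 0 0 0 0 1; 0 0 0 0 0 0 1"

```text
t: 18.15
tcp_pos: [0.6166, -0.1178, 0.0627]
eef_rot: [[0.744, 0.668, 0.001], [0.668, -0.744, -0.0], [0.0, 0.0, -1.0]]
ft_force: [-1.0, 0.0, 5.5]
grip_width: 0.0087
```

```bash
python3 plan.py 1 .617,-.117,.12,42,2 .617,-.117,.23,42 .4,.34,.23,42 .4,.34,.12,42
```

```text
0.04 -0.02 -1.93 0 0 0 1; 0.05 -0.01 -1.93 0 0 -0.1 1; 0 0 -3.67 0 0 0 1; 0 0 -3.66 0 0 0 1; 0 0 -3.67 0 0 0 1; 1.11 -3.73 0 0 0 0 1; 1.11 -3.73 0 0 0 0 1; 1.11 -3.73 0 0 0 0 1; 1.11 -3.73 0 0 0 0 1; 1.12 -3.73 0 0 0 0 1; 1.11 -3.73 0 0 0 0 1; 1.12 -3.73 0 0 0 0 1
1.11 -3.73 0 0 0 0 1; 1.12 -3.73 0 0 0 0 1; 1.11 -3.73 0 0 0 0 1; 1.12 -3.72 0 0 0 0 1; 1.11 -3.73 -0.01 0 0 0 1; 1.12 -3.72 0 0 0 0 1; 0 0 3.67 0 0 0 1; 0 0 3.66 0 0 0 1; -0.01 -0.01 3.67 0 0 0 1
21 end [0.4    0.34   0.1013]
```

Call:
drive_tool --steps "0 0 -1.9 0 0 0 1; 0 0 -2 0 0 0 1; 0 0 -3.7 0 0 0 1; 0 0 -3.7 0 0 0 1; 0 0 -3.7 0 0 0 1; 1.11 -3.73 0 0 0 0 1; 1.11 -3.73 0 0 0 0 1; 1.11 -3.73 0 0 0 0 1; 1.11 -3.73 0 0 0 0 1; 1.11 -3.73 0 0 0 0 1; 1.11 -3.73 0 0 0 0 1; 1.11 -3.73 0 0 0 0 1"

```text
t: 19.35
tcp_pos: [0.4987, 0.1294, 0.2121]
eef_rot: [[0.744, 0.668, -0.0], [0.668, -0.744, -0.0], [-0.0, -0.0, -1.0]]
ft_force: [0.0, 0.9, -0.7]
grip_width: 0.009
```

Call:
drive_tool --steps "1.11 -3.73 0 0 0 0 1; 1.11 -3.73 0 0 0 0 1; 1.11 -3.73 0 0 0 0 1; 1.11 -3.73 0 0 0 0 1; 1.11 -3.73 0 0 0 0 1; 1.11 -3.73 0 0 0 0 1; 0 0 3.6 0 0 0 1; 0 0 3.6 0 0 0 1; 0 0 3.6 0 0 0 1; 0 0 0 0 0 0 1; 0 0 0 0 0 0 1"

```text
t: 20.45
tcp_pos: [0.3995, 0.3393, 0.1045]
eef_rot: [[0.744, 0.668, -0.001], [0.668, -0.744, -0.001], [-0.001, -0.0, -1.0]]
ft_force: [-0.0, -0.3, 1.1]
grip_width: 0.009
```

Call:
drive_tool --steps "0 0 0.7 0 0 0 1; 0 0 0.6 0 0 0 1; 0 0 0.4 0 0 0 1; 0 0 0.3 0 0 0 1; 0 0 0.3 0 0 0 1; 0 0 0.2 0 0 0 1; 0 0 0 0 0 0 1; 0 0 0 0 0 0 0.6; 0 0 0 0 0 0 0.2; 0 0 0 0 0 0 0; 0 0 0 0 0 0 0; 0 0 0 0 0 0 0"

```text
t: 21.65
tcp_pos: [0.3997, 0.3393, 0.0792]
eef_rot: [[0.744, 0.668, -0.0], [0.668, -0.744, -0.0], [-0.0, -0.0, -1.0]]
ft_force: [-0.8, 0.9, -0.1]
grip_width: 0.0431
```

```bash
python3 plan.py 0 .4,.34,.22,42 .598,.166,.22,140 .598,.166,.15,140
```

```text
0.02 -0.01 -3.05 0 0 0 0; 0.02 -0.01 -3.05 0 0 0 0; 0.01 -0.01 -3.06 0 0 0 0; 0.02 0 -3.05 0 0 -0.1 0; 0.24 2.01 0 0 0 -7.5 0; -0.03 2.03 0 0 0 -7.5 0; -0.29 2.01 0 0 0 -7.5 0; -0.55 1.95 0 0 0 -7.5 0; -0.8 1.86 0 0 0 -7.6 0; -1.04 1.74 0 0 0 -7.5 0; -1.26 1.59 0 0 0 -7.6 0; -1.46 1.41 0 0 0 -7.5 0
-1.63 1.2 0 0 0 -7.6 0; -1.78 0.98 0 0 0 -7.5 0; -1.89 0.73 0 0 0 -7.6 0; -1.97 0.48 0 0 0 -7.5 0; -2.01 0.22 -0.01 0 0 -7.6 0; 0 0 3.5 0 0 0 0; 0 0 3.5 0 0 0 0
19 end [0.598  0.166  0.1313]
```

Call:
drive_tool --steps "0 0 -3 0 0 0 0; 0 0 -3 0 0 0 0; 0 0 -3 0 0 0 0; 0 0 -3.2 0 0 0 0; 0.24 2.01 0 0 0 -7.5 0; -0.03 2.03 0 0 0 -7.5 0; -0.29 2.01 0 0 0 -7.5 0; -0.55 1.95 0 0 0 -7.5 0; -0.8 1.86 0 0 0 -7.6 0; -1.04 1.74 0 0 0 -7.5 0; -1.26 1.59 0 0 0 -7.6 0; -1.46 1.41 0 0 0 -7.5 0"

```text
t: 22.85
tcp_pos: [0.5221, 0.2314, 0.2012]
eef_rot: [[-0.215, 0.977, -0.0], [0.977, 0.215, -0.0], [-0.0, -0.0, -1.0]]
ft_force: [-0.5, 0.5, -0.0]
grip_width: 0.0428
```

Call:
drive_tool --steps "-1.63 1.2 0 0 0 -7.6 0; -1.78 0.98 0 0 0 -7.5 0; -1.89 0.73 0 0 0 -7.6 0; -1.97 0.48 0 0 0 -7.5 0; -2.01 0.22 0 0 0 -7.6 0; 0 0 3.5 0 0 0 0; 0 0 3.5 0 0 0 0; 0 0 0 0 0 0 0; 0 0 0 0 0 0 0"

```text
t: 23.75
tcp_pos: [0.5972, 0.1652, 0.1315]
eef_rot: [[-0.765, 0.644, -0.001], [0.644, 0.765, 0.0], [0.001, -0.001, -1.0]]
ft_force: [1.2, -0.1, 0.5]
grip_width: 0.0425
```

```bash
python3 - <<'E'
from h import *
print(r.read_state()['tcp_pos'])
im=r.grab_frame('scene'); m=r.camera_model('wrist');w=r.grab_frame('wrist').copy()
for P in([.5982,.1661,.076],):
    print(proj(m,P)); cv2.circle(w,tuple(int(v) for v in proj(m,P)[0]),4,(0,255,0),1)
cv2.imwrite('pics/s5.png',np.hstack([im[200:480,60:400],w[:280,160:560]])[...,::-1])
E
python3 plan.py 0 .598,.166,.076,140,2
```

```text
[0.59721311 0.16522013 0.13154207]
[[321.5608814  262.73742408]]
0 -0.01 1.9 0 0 0 0; 0 -0.01 1.9 0 0 0 0; 0.01 0 1.9 0.1 0 0 0; 0 0 1.89 0 0.1 -0.1 0
4 end [0.598  0.166  0.0573]
```

View pics/s5.png

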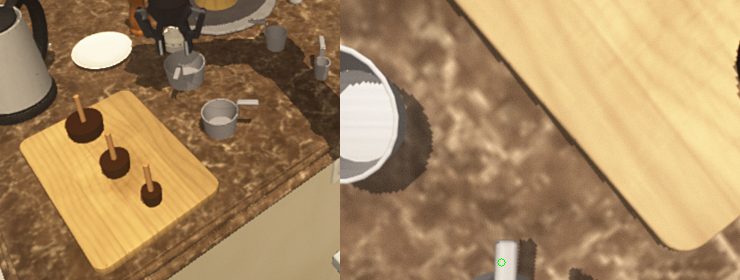

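The picture shows all three blocks upright on the board, and the handle bar of A is under the gripper. I'll descend and grip.

Call:
drive_tool --steps "0 0 1.9 0 0 0 0; 0 0 1.9 0 0 0 0; 0 0 1.9 0 0 0 0; 0 0 1.8 0 0 0 0; 0 0 0 0 0 0 0; 0 0 0 0 0 0 1; 0 0 0 0 0 0 1; 0 0 0 0 0 0 1; 0 0 0 0 0 0 1; 0 0 0 0 0 0 1; 0 0 0 0 0 0 1" --newtons 90

```text
t: 24.95
tcp_pos: [0.598, 0.1659, 0.0581]
eef_rot: [[-0.765, 0.644, 0.002], [0.644, 0.765, 0.001], [-0.001, 0.002, -1.0]]
ft_force: [-2.3, 0.4, 6.4]
grip_width: 0.0097
```

```bash
python3 - <<'E'
import numpy as np
a=np.radians(140.4);print('A place',.504+.07*np.cos(a),-.348+.07*np.sin(a))
E
python3 plan.py 1 .598,.166,.12,140,2 .598,.166,.2,140 .450,-.303,.2,140 .45,-.303,.11,140
```

```text
A place 0.45006407300569473 -0.3033803207175917
0 0.01 -1.44 0 0 0 1; 0 0 -1.44 0.1 0 0 1; 0 0 -1.44 0 0.1 -0.1 1; 0 0 -2.67 0 0 0 1; 0 0 -2.67 0 0 0 1; 0.01 0.01 -2.66 0 0 0 1; -1.45 -3.5 0 0 0 0 1; -1.44 -3.5 0 0 0 0 1; -1.45 -3.5 0 0 0 0 1; -1.44 -3.5 0 0 0 0 1; -1.45 -3.49 -0.01 0 0 0 1; -1.44 -3.5 0 0 0 0 1
-1.45 -3.49 -0.01 0 0 0 1; -1.44 -3.5 0 0 0 0 1; -1.45 -3.49 -0.01 0 0 0 1; -1.44 -3.5 0 0 0 0 1; -1.45 -3.49 -0.01 0 0 0 1; -1.44 -3.5 0 0 0 0 1; -1.45 -3.49 -0.01 0 0 0 1; 0 0 3 0 0 0 1; 0 0 3 0 0 0 1; 0 -0.01 3 0 0 0 1
22 end [ 0.45   -0.303   0.0913]
```

Call:
drive_tool --steps "0 0 -1.4 0 0 0 1; 0 0 -1.4 0 0 0 1; 0 0 -1.5 0 0 0 1; 0 0 -2.7 0 0 0 1; 0 0 -2.7 0 0 0 1; 0 0 -2.7 0 0 0 1; -1.45 -3.5 0 0 0 0 1; -1.45 -3.5 0 0 0 0 1; -1.45 -3.5 0 0 0 0 1; -1.45 -3.5 0 0 0 0 1; -1.45 -3.5 0 0 0 0 1; -1.45 -3.5 0 0 0 0 1"

```text
t: 26.15
tcp_pos: [0.5283, -0.053, 0.1816]
eef_rot: [[-0.765, 0.644, 0.001], [0.644, 0.765, -0.001], [-0.001, 0.0, -1.0]]
ft_force: [-0.2, 0.2, -1.3]
grip_width: 0.0099
```

Call:
drive_tool --steps "-1.44 -3.5 0 0 0 0 1; -1.44 -3.5 0 0 0 0 1; -1.44 -3.5 0 0 0 0 1; -1.44 -3.5 0 0 0 0 1; -1.44 -3.5 0 0 0 0 1; -1.44 -3.5 0 0 0 0 1; -1.44 -3.5 0 0 0 0 1; 0 0 3 0 0 0 1; 0 0 3 0 0 0 1; 0 0 2.5 0 0 0 1; 0 0 0 0 0 0 1; 0 0 0 0 0 0 1"

```text
t: 27.35
tcp_pos: [0.4486, -0.3039, 0.0964]
eef_rot: [[-0.765, 0.644, 0.0], [0.644, 0.765, -0.0], [-0.0, 0.0, -1.0]]
ft_force: [0.8, 0.0, -1.3]
grip_width: 0.0099
```

Run:
```python
from h import *
s=r.read_state();print(s['t'],s['tcp_pos'],s['ft_force'],s['grip_width'])
cv2.imwrite('pics/s6.png',np.hstack([r.grab_frame('scene')[150:350,200:520],r.grab_frame('top')[180:380,220:500]])[...,::-1])
```

```text
27.35 [ 0.44860664 -0.30393333  0.09644858] [ 0.83294328  0.01632444 -1.2936981 ] 0.009925403288674245
```

View pics/s6.png

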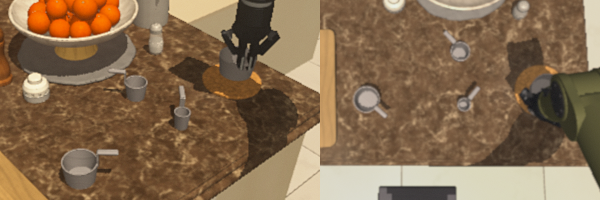

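Cup A hangs level over the mat. I'll lower it 3.0 cm.

Call:
drive_tool --steps "0 0 1 0 0 0 1; 0 0 0.8 0 0 0 1; 0 0 0.5 0 0 0 1; 0 0 0.3 0 0 0 1; 0 0 0.2 0 0 0 1; 0 0 0.2 0 0 0 1; 0 0 0 0 0 0 1; 0 0 0 0 0 0 1"

```text
t: 28.25
tcp_pos: [0.4481, -0.3038, 0.0662]
eef_rot: [[-0.765, 0.644, -0.0], [0.644, 0.765, -0.001], [-0.0, -0.001, -1.0]]
ft_force: [-3.9, 2.2, 9.4]
grip_width: 0.0099
```

Contact (9 N), so I'll release slowly and retreat.

Call:
drive_tool --steps "0 0 0 0 0 0 0.7; 0 0 0 0 0 0 0.5; 0 0 0 0 0 0 0.3; 0 0 0 0 0 0 0.2; 0 0 0 0 0 0 0.2; 0 0 -2 0 0 0 0.1; 0 0 -3 0 0 0 0; 0 0 -3 0 0 0 0; 0 0 -4 0 0 0 0"

```text
t: 29.15
tcp_pos: [0.4473, -0.3038, 0.1855]
eef_rot: [[-0.765, 0.644, -0.002], [0.644, 0.765, 0.001], [0.002, -0.0, -1.0]]
ft_force: [0.4, -1.5, -0.6]
grip_width: 0.0427
```

```bash
python3 plan.py 0 .5,-.12,.22,90 .5,.0,.22,90
```

```text
1.11 2.49 -0.22 0 0 7.1 0; 1.41 2.34 -0.22 0 0 7.1 0; 1.69 2.14 -0.23 0 0 7.1 0; 1.95 1.92 -0.22 0 0 7.2 0; 2.17 1.66 -0.23 0 0 7.1 0; 2.36 1.38 -0.22 0 0 7.2 0; 2.51 1.07 -0.23 -0.1 -0.1 7.1 0; 3 0 0 0 0 0 0; 3 0 0 0 0 0 0; 3 0.01 0 0 0 0 0; 3 0 0 0 0 0 0
11 end [ 0.5    -0.      0.2013]
```

Call:
drive_tool --steps "1.11 2.49 -0.22 0 0 7.1 0; 1.41 2.34 -0.22 0 0 7.1 0; 1.69 2.14 -0.23 0 0 7.1 0; 1.95 1.92 -0.22 0 0 7.2 0; 2.17 1.66 -0.23 0 0 7.1 0; 2.36 1.38 -0.22 0 0 7.2 0; 2.51 1.07 -0.23 0 0 7.1 0; 3 0 0 0 0 0 0; 3 0 0 0 0 0 0; 3 0 0 0 0 0 0; 3 0 0 0 0 0 0; 0 0 0 0 0 0 0"

```text
t: 30.35
tcp_pos: [0.5006, 0.0047, 0.2016]
eef_rot: [[-0.007, 1.0, 0.001], [1.0, 0.007, 0.002], [0.002, 0.001, -1.0]]
ft_force: [0.7, 0.0, -0.2]
grip_width: 0.0426
```

```bash
cat > meas.py <<'E'
from fit import *
import sys
# args k:x,y,yawdeg,z0
def measure(spec):
    M={c:r.camera_model(c) for c in("top","scene")};ims={c:r.grab_frame(c) for c in M};out={}
    for k,(x,y,yaw,z0) in spec.items():
        obs=[]
        for c in M:
            L=[d for d in r.masks_of(c,f'cup_{k}_base') if np.hypot(*(ray(M[c],d['pixel'],.04+z0)[:2]-[x,y]))<.05]
            if L: obs.append((M[c],L[0]['mask'].astype(float)))
        if not obs: print(k,'not seen');continue
        p,f=fit(obs,k,(x,y,np.radians(yaw)),z0,block=False)
        print(k,len(obs),np.round(p[:2],4),'yaw',round(np.degrees(p[2])%360,1),'cost',round(f,3),'grip',np.round(place(np.array([[CUP[k][3]/1000,0,0]]),*p)[0][:2],4));out[k]=p
    return ims,M,out
def draw(ims,M,out,spec,crops,name):
    for c,(u,v,w,h) in crops.items():
        s=800/w;im=cv2.resize(ims[c][v:v+h,u:u+w,::-1],None,fx=s,fy=s,interpolation=cv2.INTER_CUBIC)
        for k,p in out.items():
            for H in [place(x,*p[:3]) for x in cup_hulls(k,spec[k][3])]:
                hh=cv2.convexHull(proj(M[c],H).astype(np.float32));cv2.polylines(im,[np.round((hh-[u,v])*s+s/2).astype(np.int32)],True,(0,255,0),1)
        cv2.imwrite(f'pics/{name}_{c}.png',im)
E
python3 - <<'E'
from meas import *
sp=dict(a=(.502,-.349,140,.008),b=(.48,.146,230,0))
ims,M,o=measure(sp)
draw(ims,M,o,sp,dict(top=(245,195,220,130)),'m7')
E
```

```text
a 2 [ 0.4999 -0.3476] yaw 141.4 cost 0.117 grip [ 0.4453 -0.3039]
b 2 [0.4789 0.1461] yaw 229.7 cost 0.193 grip [0.4395 0.0996]
```

View pics/m7_top.png

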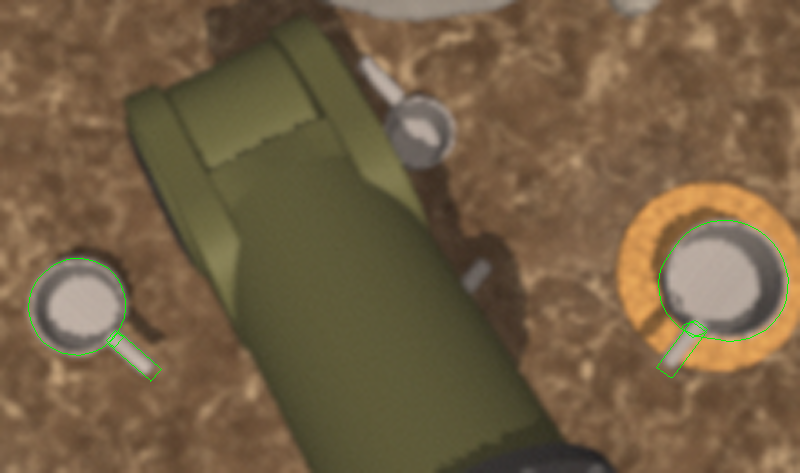

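B is still at its place, and A stands well on the mat at (722,280) in the crop. Next is the grip on B.

```bash
python3 plan.py 0 .44,.0995,.22,50 .44,.0995,.13,50 .44,.0995,.074,50,2
```

```text
2.02 -1.22 -0.01 0 0 8 0; 1.83 -1.49 -0.01 0 0 8 0; 1.6 -1.73 -0.01 0 0 8 0; 1.35 -1.93 -0.01 0 0 8 0; 1.07 -2.1 -0.01 0 0 7.9 0; 0 0 3 0 0 0 0; 0 0 3 0 0 0 0; 0.01 0 3 0 0 0 0; 0 0 1.87 0 0 0 0; 0 0 1.86 0 0 0 0; 0 0 1.87 0 0 0 0
11 end [0.44   0.0995 0.0553]
```

Call:
drive_tool --steps "2.02 -1.22 0 0 0 8 0; 1.83 -1.49 0 0 0 8 0; 1.6 -1.73 0 0 0 8 0; 1.35 -1.93 0 0 0 8 0; 1.07 -2.1 0 0 0 7.9 0; 0 0 3 0 0 0 0; 0 0 3 0 0 0 0; 0 0 0 0 0 0 0; 0 0 0 0 0 0 0"

```text
t: 31.55
tcp_pos: [0.4398, 0.1002, 0.1412]
eef_rot: [[0.642, 0.767, -0.001], [0.767, -0.642, -0.0], [-0.001, -0.001, -1.0]]
ft_force: [0.1, -0.5, -0.3]
grip_width: 0.0429
```

```bash
python3 - <<'E'
from h import *
m=r.camera_model('wrist');im=r.grab_frame('wrist').copy()
for P in([.44,.0995,.074],[.4795,.146,.048]):
    print(proj(m,P)); cv2.circle(im,tuple(int(v) for v in proj(m,P)[0]),4,(0,255,0),1)
cv2.imwrite('pics/w8.png',im[...,::-1])
E
python3 plan.py 0 .44,.0995,.074,50,2
```

```text
[[319.69137616 258.40656811]]
[[320.47421729 142.88090694]]
-0.02 0.01 1.73 0 0 0 0; -0.02 0 1.73 0 0 0 0; -0.02 0.01 1.73 0 0 0 0; -0.03 0 1.73 0 0 0 0; -0.02 0.01 1.73 0 0 0.1 0
5 end [0.44   0.0995 0.0553]
```

View pics/w8.png

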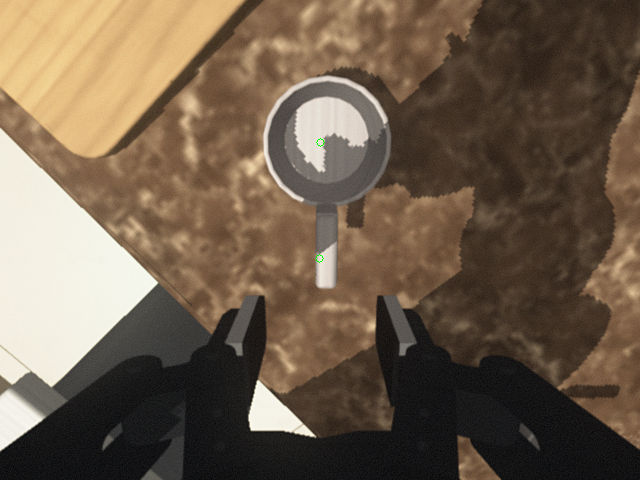

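The wrist view shows the bar of B at (326,251) and its rim centre at (327,141), as predicted.

Call:
drive_tool --steps "0 0 1.7 0 0 0 0; 0 0 1.7 0 0 0 0; 0 0 1.7 0 0 0 0; 0 0 1.7 0 0 0 0; 0 0 1.7 0 0 0 0; 0 0 0 0 0 0 0; 0 0 0 0 0 0 1; 0 0 0 0 0 0 1; 0 0 0 0 0 0 1; 0 0 0 0 0 0 1; 0 0 0 0 0 0 1; 0 0 0 0 0 0 1"

```text
t: 32.8
tcp_pos: [0.4405, 0.1007, 0.0571]
eef_rot: [[0.641, 0.767, 0.002], [0.767, -0.641, 0.0], [0.001, 0.001, -1.0]]
ft_force: [-0.8, -1.4, 7.1]
grip_width: 0.0097
```

```bash
python3 plan.py 1 .44,.0995,.12,50,2 .44,.0995,.21,50 .4615,-.3945,.21,50 .4615,-.3945,.16,50
```

```text
-0.04 0.02 -1.47 0 0 0 1; -0.04 0.01 -1.48 0 0 0.1 1; -0.04 0.02 -1.47 0.1 -0.1 0 1; 0 0 -3 0 0 0 1; 0 0 -3 0 0 0 1; 0 -0.01 -3 0 0 0 1; -2.81 2.57 0 0 0 0 1; -2.81 2.57 0 0 0 0 1; -2.8 2.57 0 0 0 0 1; -2.81 2.57 0 0 0 0 1; -2.8 2.57 0 0 0 0 1; -2.81 2.57 0 0 0 0 1
-2.8 2.57 0 0 0 0 1; -2.81 2.57 0 0 0 0 1; -2.8 2.57 0 0 0 0 1; -2.81 2.57 0 0 0 0 1; -2.8 2.56 0 0 0 0 1; -2.81 2.57 0 0 0 0 1; -2.8 2.56 0 0 0 0 1; 0 0 2.5 0 0 0 1; 0 0.01 2.5 0 0 0 1
21 end [ 0.4616 -0.3945  0.1413]
```

Call:
drive_tool --steps "0 0 -1.5 0 0 0 1; 0 0 -1.5 0 0 0 1; 0 0 -1.5 0 0 0 1; 0 0 -3 0 0 0 1; 0 0 -3 0 0 0 1; 0 0 -3 0 0 0 1; -2.81 2.57 0 0 0 0 1; -2.81 2.57 0 0 0 0 1; -2.81 2.57 0 0 0 0 1; -2.81 2.57 0 0 0 0 1; -2.81 2.57 0 0 0 0 1; -2.81 2.57 0 0 0 0 1"

```text
t: 34.0
tcp_pos: [0.4498, -0.1292, 0.1915]
eef_rot: [[0.641, 0.767, 0.001], [0.767, -0.641, -0.0], [0.0, 0.001, -1.0]]
ft_force: [1.4, 0.3, -0.1]
grip_width: 0.0096
```

Call:
drive_tool --steps "-2.81 2.57 0 0 0 0 1; -2.81 2.57 0 0 0 0 1; -2.81 2.57 0 0 0 0 1; -2.81 2.57 0 0 0 0 1; -2.81 2.57 0 0 0 0 1; -2.81 2.57 0 0 0 0 1; -2.81 2.57 0 0 0 0 1; 0 0 2.5 0 0 0 1; 0 0 2.5 0 0 0 1; 0 0 0 0 0 0 1; 0 0 0 0 0 0 1; 0 0 0 0 0 0 1"

```text
t: 35.2
tcp_pos: [0.4629, -0.394, 0.1426]
eef_rot: [[0.641, 0.768, 0.002], [0.768, -0.641, -0.001], [0.0, 0.002, -1.0]]
ft_force: [-0.3, -0.1, -0.1]
grip_width: 0.0099
```

Run:
```python
from h import *
s=r.read_state();print(s['t'],s['tcp_pos'],s['eef_rot'][:,0],s['grip_width'])
a=np.degrees(np.arctan2(s['eef_rot'][1,0],s['eef_rot'][0,0]))
b=np.radians(229.7);print('axis B est',s['tcp_pos'][:2]-.061*np.array([np.cos(b),np.sin(b)]),a)
m=r.camera_model('wrist');im=r.grab_frame('wrist').copy()
for P in([.501,-.348,.058],[.501,-.348,.012],[.4615,-.3945,.16]):
    print(proj(m,P)); cv2.circle(im,tuple(int(v) for v in proj(m,P)[0]),4,(0,255,0),1)
sc=r.grab_frame('scene')[130:310,340:580]
cv2.imwrite('pics/w9.png',np.hstack([im[:320,100:500],cv2.resize(sc,(400,300),interpolation=cv2.INTER_CUBIC)[:,:] if 0 else np.vstack([cv2.resize(sc,(400,300)),np.zeros((20,400,3),np.uint8)])])[...,::-1])
```

```text
35.2 [ 0.46290882 -0.39401138  0.14263911] [6.40762379e-01 7.67739229e-01 2.20896361e-04] 0.009899830187647627
axis B est [ 0.50236299 -0.34748861] 50.15130710827316
[[317.77295948 145.28610705]]
[[318.03829617 141.33456983]]
[[315.60678427 339.03825478]]
```

View pics/w9.png

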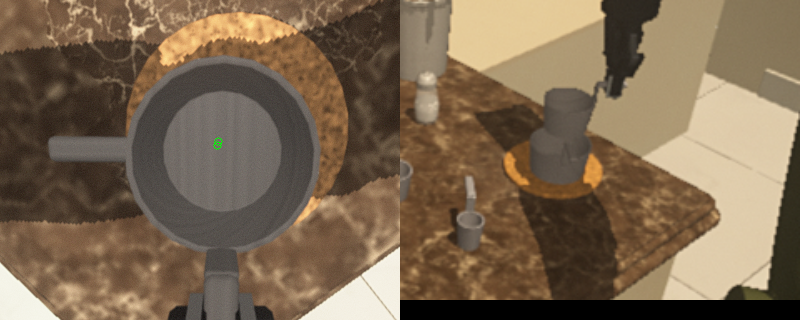

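B hangs over A, with A's handle pointing left at (90,148) in the crop and the two axes aligned to about 1.5 mm. I'll descend, watching the force.

Call:
drive_tool --steps "0 0 1.3 0 0 0 1; 0 0 1 0 0 0 1; 0 0 0.8 0 0 0 1; 0 0 0.8 0 0 0 1; 0 0 0.8 0 0 0 1; 0 0 0 0 0 0 1"

```text
t: 35.9
tcp_pos: [0.4614, -0.3935, 0.0925]
eef_rot: [[0.641, 0.768, -0.002], [0.768, -0.641, 0.001], [0.0, -0.002, -1.0]]
ft_force: [0.0, 0.5, -0.7]
grip_width: 0.0099
```

Call:
drive_tool --steps "0 0 0.7 0 0 0 1; 0 0 0.6 0 0 0 1; 0 0 0.5 0 0 0 1; 0 0 0.3 0 0 0 1; 0 0 0.2 0 0 0 1; 0 0 0 0 0 0 1; 0 0 0 0 0 0 1"

```text
t: 36.6
tcp_pos: [0.4622, -0.3939, 0.0711]
eef_rot: [[0.641, 0.767, 0.0], [0.767, -0.641, -0.0], [0.0, 0.0, -1.0]]
ft_force: [-0.0, 0.2, -1.0]
grip_width: 0.0101
```

Call:
drive_tool --steps "0 0 0.1 0 0 0 1; 0 0 0.1 0 0 0 1; 0 0 0.1 0 0 0 1; 0 0 0 0 0 0 1; 0 0 0 0 0 0 1"

```text
t: 37.1
tcp_pos: [0.4621, -0.3947, 0.0692]
eef_rot: [[0.642, 0.767, 0.001], [0.767, -0.642, -0.002], [-0.001, 0.002, -1.0]]
ft_force: [-2.0, 0.1, 8.8]
grip_width: 0.0095
```

Seated at the expected height, with 9 N contact. Releasing.

Call:
drive_tool --steps "0 0 0 0 0 0 0.7; 0 0 0 0 0 0 0.5; 0 0 0 0 0 0 0.3; 0 0 0 0 0 0 0.2; 0 0 0 0 0 0 0.2; 0 0 -2 0 0 0 0.1; 0 0 -3 0 0 0 0; 0 0 -3 0 0 0 0; 0 0 -4 0 0 0 0"

```text
t: 38.0
tcp_pos: [0.4613, -0.3934, 0.1879]
eef_rot: [[0.641, 0.768, -0.002], [0.768, -0.641, 0.002], [0.0, -0.003, -1.0]]
ft_force: [0.6, -0.7, 0.5]
grip_width: 0.0426
```

```bash
python3 plan.py 0 .6547,-.0828,.21,42 .6547,-.0828,.14,42
```

```text
3.62 -0.51 -0.03 0 0 0.8 0; 3.62 -0.56 -0.03 0 0 0.8 0; 3.61 -0.61 -0.03 0 0 0.8 0; 3.6 -0.66 -0.03 0 0 0.8 0; 3.59 -0.71 -0.03 0 0 0.8 0; 3.58 -0.75 -0.03 0 0 0.8 0; 3.57 -0.81 -0.03 0 0 0.8 0; 3.56 -0.85 -0.04 -0.1 0 0.8 0; 3.54 -0.91 -0.04 0 0 0.9 0; 3.53 -0.96 -0.03 -0.1 0 0.8 0; 0 0 3.5 0 0 0 0; 0 0 3.5 0 0 0 0
12 end [ 0.6547 -0.0828  0.1213]
```

Run:
```python
from h import *
t=r.camera_model('top');s=r.camera_model('scene')
for z in(0,.01):print('disc front top',ray(t,(363,196),z),'scene bottom',ray(s,(276,230),z))
for z in(.1,.14,.18):print(z,'rim top px front',ray(t,(363,172),z),'scene rim front',ray(s,(274,193),z),ray(s,(338,163),z), ray(t,(425,130),z))
```

```text
disc front top [ 0.73207764 -0.13306199  0.        ] scene bottom [ 0.76778889 -0.04201811  0.        ]
disc front top [ 0.7291324  -0.13199501  0.01      ] scene bottom [ 0.75597045 -0.03454538  0.01      ]
0.1 rim top px front [ 0.77203054 -0.1235281   0.1       ] scene rim front [ 0.78499388 -0.05433289  0.1       ] [ 0.80536228 -0.28409717  0.1       ] [ 0.8977061  -0.30149077  0.1       ]
0.14 rim top px front [ 0.75787668 -0.11922136  0.14      ] scene rim front [ 0.72916315 -0.0189407   0.14      ] [ 0.74824421 -0.23418327  0.14      ] [ 0.8792555  -0.29109964  0.14      ]
0.18 rim top px front [ 0.74372281 -0.11491462  0.18      ] scene rim front [0.67333241 0.01645149 0.18      ] [ 0.69112614 -0.18426936  0.18      ] [ 0.8608049  -0.28070851  0.18      ]
```

The bowl's rim lies at x ≥ 0.76, so the gripper clears it.

Call:
drive_tool --steps "3.62 -0.51 0 0 0 0.8 0; 3.62 -0.56 0 0 0 0.8 0; 3.61 -0.61 0 0 0 0.8 0; 3.6 -0.66 0 0 0 0.8 0; 3.59 -0.71 0 0 0 0.8 0; 3.58 -0.75 0 0 0 0.8 0; 3.57 -0.81 0 0 0 0.8 0; 3.56 -0.85 0 0 0 0.8 0; 3.54 -0.91 0 0 0 0.9 0; 3.53 -0.96 0 0 0 0.8 0; 0 0 3.5 0 0 0 0; 0 0 0 0 0 0 0"

```text
t: 39.2
tcp_pos: [0.6533, -0.082, 0.1489]
eef_rot: [[0.741, 0.671, -0.007], [0.672, -0.741, 0.001], [-0.005, -0.005, -1.0]]
ft_force: [-0.8, -0.0, -0.2]
grip_width: 0.0429
```

```bash
python3 - <<'E'
from meas import *
sp=dict(a=(.501,-.348,140,.008),b=(.501,-.348,230,.012))
ims,M,o=measure(sp)
m=r.camera_model('wrist');im=r.grab_frame('wrist').copy()
for P in([.6547,-.0828,.072],[.6162,-.1178,.046]):
    print(proj(m,P)); cv2.circle(im,tuple(int(v) for v in proj(m,P)[0]),4,(0,255,0),1)
z=lambda c,u,v,w,h:cv2.resize(ims[c][v:v+h,u:u+w],(400,300),interpolation=cv2.INTER_CUBIC)
cv2.imwrite('pics/w10.png',np.hstack([cv2.resize(im,(400,300)),np.vstack([z('scene',380,180,108,81)])])[...,::-1])
E
python3 plan.py 0 .6547,-.0828,.072,42,2
```

```text
a 2 [ 0.501  -0.3491] yaw 111.7 cost 10.388 grip [ 0.4751 -0.2841]
b 2 [ 0.5006 -0.3492] yaw 228.6 cost 1.537 grip [ 0.4602 -0.3949]
[[314.89649402 249.32663425]]
[[316.12258544 309.72040034]]
0 -0.03 1.68 0 0 0 0; 0 -0.04 1.68 0 0 0 0; 0 -0.03 1.69 0 0 0 0; 0 -0.04 1.68 0 0 0 0; 0 -0.03 1.69 0 0 0 0; 0 -0.04 1.68 0.1 -0.1 -0.1 0
6 end [ 0.6547 -0.0828  0.0533]
```

View pics/w10.png

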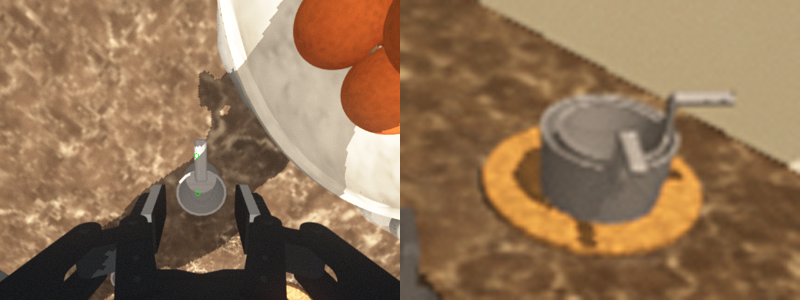

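B is seated level inside A, with handles at different bearings. Cup C's bar is at about (323,256) in the wrist view, as predicted.

Call:
drive_tool --steps "0 0 1.7 0 0 0 0; 0 0 1.7 0 0 0 0; 0 0 1.7 0 0 0 0; 0 0 1.7 0 0 0 0; 0 0 1.7 0 0 0 0; 0 0 1.6 0 0 0 0; 0 0 0 0 0 0 0; 0 0 0 0 0 0 1; 0 0 0 0 0 0 1; 0 0 0 0 0 0 1; 0 0 0 0 0 0 1; 0 0 0 0 0 0 1"

```text
t: 40.75
tcp_pos: [0.6564, -0.0831, 0.0531]
eef_rot: [[0.743, 0.67, 0.002], [0.67, -0.743, 0.0], [0.002, 0.001, -1.0]]
ft_force: [1.2, 0.4, 4.4]
grip_width: 0.0096
```

Call:
drive_tool --steps "0 0 0 0 0 0 1; 0 0 0 0 0 0 1; 0 0 0 0 0 0 1"

```text
t: 41.05
tcp_pos: [0.6565, -0.083, 0.053]
eef_rot: [[0.743, 0.67, 0.002], [0.67, -0.743, 0.0], [0.002, 0.001, -1.0]]
ft_force: [1.4, 1.4, 6.0]
grip_width: 0.0104
```

```bash
python3 - <<'E'
import numpy as np
a=np.radians(42);print(.5015+.052*np.cos(a),-.348+.052*np.sin(a))
E
python3 plan.py 1 .6547,-.0828,.12,42,2 .6547,-.0828,.22,42 .5401,-.3132,.22,42 .5401,-.3132,.16,42
```

```text
0.5401435309248245 -0.31320520846933936
-0.04 -0.04 -1.61 0 0 0 1; -0.04 -0.04 -1.61 0 -0.1 0 1; -0.04 -0.05 -1.61 0.1 0 0 1; 0 0 -3.33 0 0 0 1; 0 0 -3.34 0 0 0 1; 0 0 -3.33 0 0 0 1; -3.42 1.35 0 0 0 0 1; -3.42 1.35 0 0 0 0 1; -3.42 1.35 0 0 0 0 1; -3.42 1.35 0 0 0 0 1; -3.42 1.35 0 0 0 0 1; -3.42 1.34 -0.01 0 0 0 1
-3.41 1.35 0 0 0 0 1; 0 0 3 0 0 0 1; -0.01 0 3 0 0 0 1
15 end [ 0.5401 -0.3132  0.1413]
```

Call:
drive_tool --steps "0 0 -1.6 0 0 0 1; 0 0 -1.6 0 0 0 1; 0 0 -1.6 0 0 0 1; 0 0 -3.3 0 0 0 1; 0 0 -3.3 0 0 0 1; 0 0 -3.4 0 0 0 1; -3.42 1.35 0 0 0 0 1; -3.42 1.35 0 0 0 0 1; -3.42 1.35 0 0 0 0 1; -3.42 1.35 0 0 0 0 1; -3.42 1.35 0 0 0 0 1; -3.42 1.35 0 0 0 0 1"

```text
t: 42.25
tcp_pos: [0.5559, -0.2821, 0.1996]
eef_rot: [[0.743, 0.669, -0.001], [0.669, -0.743, 0.0], [-0.001, -0.001, -1.0]]
ft_force: [-0.5, 0.2, -0.5]
grip_width: 0.0098
```

Call:
drive_tool --steps "-3.42 1.35 0 0 0 0 1; 0 0 2 0 0 0 1; 0 0 2 0 0 0 1; 0 0 2 0 0 0 1; 0 0 0 0 0 0 1; 0 0 0 0 0 0 1"

```text
t: 42.85
tcp_pos: [0.5407, -0.3137, 0.1399]
eef_rot: [[0.743, 0.67, -0.001], [0.67, -0.743, 0.001], [-0.0, -0.001, -1.0]]
ft_force: [0.8, 1.3, -1.2]
grip_width: 0.0098
```

```bash
python3 - <<'E'
from h import *
s=r.read_state();p=s['tcp_pos'];print(p,s['grip_width']);R=s['eef_rot'];print('axis C est',p[:2]-.0533*R[:2,0],np.degrees(np.arctan2(R[1,0],R[0,0])))
E
python3 plan.py 1 .5412,-.3125,.16,42
```

```text
[ 0.54069642 -0.31366471  0.13994276] 0.009806187534161823
axis C est [ 0.50110579 -0.34935045] 42.030500216991186
0.12 -0.05 -0.14 -0.1 0 0 1
1 end [ 0.5413 -0.3125  0.1413]
```

Call:
drive_tool --steps "0.1 0 1.3 0 0 0 1; 0 0 1 0 0 0 1; 0 0 0.9 0 0 0 1; 0 0 0.9 0 0 0 1; 0 0 0.8 0 0 0 1; 0 0 0 0 0 0 1"

```text
t: 43.45
tcp_pos: [0.5409, -0.3129, 0.0895]
eef_rot: [[0.743, 0.669, -0.002], [0.669, -0.743, 0.001], [-0.001, -0.002, -1.0]]
ft_force: [-0.0, -0.1, -1.0]
grip_width: 0.0102
```

Call:
drive_tool --steps "0 0 0.7 0 0 0 1; 0 0 0.6 0 0 0 1; 0 0 0.4 0 0 0 1; 0 0 0.3 0 0 0 1; 0 0 0 0 0 0 1; 0 0 0 0 0 0 1"

```text
t: 44.05
tcp_pos: [0.5417, -0.3132, 0.0711]
eef_rot: [[0.743, 0.669, 0.0], [0.669, -0.743, -0.0], [0.0, 0.0, -1.0]]
ft_force: [-0.8, -0.0, -0.9]
grip_width: 0.0101
```

Call:
drive_tool --steps "0 0 0.1 0 0 0 1; 0 0 0.1 0 0 0 1; 0 0 0.1 0 0 0 1; 0 0 0 0 0 0 1; 0 0 0 0 0 0 1"

```text
t: 44.55
tcp_pos: [0.5424, -0.3131, 0.0689]
eef_rot: [[0.743, 0.67, 0.001], [0.67, -0.743, -0.001], [0.001, 0.001, -1.0]]
ft_force: [-0.9, 1.0, 5.9]
grip_width: 0.0097
```

Call:
drive_tool --steps "0 0 0 0 0 0 0.7; 0 0 0 0 0 0 0.5; 0 0 0 0 0 0 0.3; 0 0 0 0 0 0 0.2; 0 0 0 0 0 0 0.2; 0 0 -2 0 0 0 0.1; 0 0 -3 0 0 0 0; 0 0 -3 0 0 0 0; 0 0 -4 0 0 0 0"

```text
t: 45.45
tcp_pos: [0.5408, -0.3128, 0.1879]
eef_rot: [[0.743, 0.67, -0.002], [0.67, -0.743, 0.001], [-0.001, -0.003, -1.0]]
ft_force: [0.2, -0.2, -0.4]
grip_width: 0.0422
```

```bash
python3 plan.py 0 .499,-.156,.21,137.5 .499,-.156,.14,137.5
```

```text
0.62 -1.2 -0.03 0 0 -8 0; 0.78 -1.11 -0.02 0 0 -8 0; 0.92 -0.99 -0.03 0 0 -7.9 0; 1.05 -0.85 -0.02 0 0 -8 0; 1.16 -0.7 -0.03 0 0 -7.9 0; 1.24 -0.53 -0.02 0 0 -8 0; 1.31 -0.35 -0.03 0 0 -7.9 0; 1.34 -0.17 -0.02 0 0 -8 0; 1.35 0.02 -0.03 0 0 -7.9 0; 1.34 0.2 -0.02 0 0 -8 0; 1.29 0.39 -0.03 0 -0.1 -7.9 0; 1.23 0.57 -0.03 -0.1 -0.1 -8 0
0 0 3.5 0 0 0 0; 0.01 -0.01 3.5 0 0.1 0 0
14 end [ 0.499  -0.156   0.1213]
```

Call:
drive_tool --steps "0.62 -1.2 0 0 0 -8 0; 0.78 -1.11 0 0 0 -8 0; 0.92 -0.99 0 0 0 -7.9 0; 1.05 -0.85 0 0 0 -8 0; 1.16 -0.7 0 0 0 -7.9 0; 1.24 -0.53 0 0 0 -8 0; 1.31 -0.35 0 0 0 -7.9 0; 1.34 -0.17 0 0 0 -8 0; 1.35 0.02 0 0 0 -7.9 0; 1.34 0.2 0 0 0 -8 0; 1.29 0.39 0 0 0 -7.9 0; 1.23 0.57 0 0 0 -8 0"

```text
t: 46.65
tcp_pos: [0.4997, -0.1559, 0.188]
eef_rot: [[-0.741, 0.671, 0.0], [0.671, 0.741, -0.0], [-0.0, -0.0, -1.0]]
ft_force: [-0.4, 0.6, -1.4]
grip_width: 0.0426
```

Call:
drive_tool --steps "0 0 3.3 0 0 0 0; 0 0 0 0 0 0 0; 0 0 0 0 0 0 0"

```text
t: 46.95
tcp_pos: [0.4996, -0.1565, 0.155]
eef_rot: [[-0.737, 0.676, -0.001], [0.676, 0.737, 0.0], [0.001, -0.001, -1.0]]
ft_force: [-0.7, -0.0, 0.8]
grip_width: 0.0425
```

```bash
python3 - <<'E'
from h import *
m=r.camera_model('wrist');im=r.grab_frame('wrist').copy();sc=r.grab_frame('scene')
for P in([.499,-.156,.07],[.467,-.1266,.044]):
    print(proj(m,P)); cv2.circle(im,tuple(int(v) for v in proj(m,P)[0]),4,(0,255,0),1)
cv2.imwrite('pics/w11.png',np.hstack([cv2.resize(im,(400,300)),cv2.resize(sc[180:261,380:488],(400,300),interpolation=cv2.INTER_CUBIC)])[...,::-1])
E
python3 plan.py 0 .499,-.156,.07,137.5,2
```

```text
[[320.63580535 245.39816134]]
[[320.6692391 166.9459926]]
0.03 -0.01 1.74 0 0 0 0; 0.03 -0.01 1.75 0 0 0 0; 0.02 -0.01 1.74 0 0 0 0; 0.03 -0.02 1.75 0 0 0 0; 0.02 -0.01 1.74 0 0 0 0; 0.03 -0.02 1.75 0 0.1 0 0
6 end [ 0.499  -0.156   0.0513]
```

View pics/w11.png

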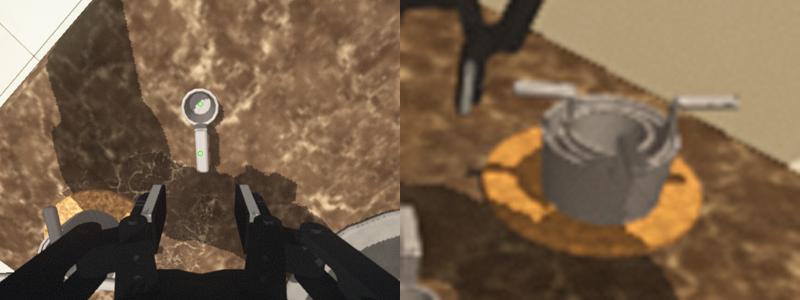

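C is seated in B. Cup D's bar is at about (325,243) in the wrist view and its rim at (320,168), both as predicted.

Call:
drive_tool --steps "0.1 0 1.7 0 0 0 0; 0 0 1.7 0 0 0 0; 0 0 1.8 0 0 0 0; 0 0 1.8 0 0 0 0; 0 0 1.7 0 0 0 0; 0 0 1.7 0 0 0 0; 0 0 0 0 0 0 0; 0 0 0 0 0 0 1; 0 0 0 0 0 0 1; 0 0 0 0 0 0 1; 0 0 0 0 0 0 1; 0 0 0 0 0 0 1"

```text
t: 48.25
tcp_pos: [0.5004, -0.1559, 0.0521]
eef_rot: [[-0.737, 0.676, 0.003], [0.676, 0.737, -0.001], [-0.002, 0.001, -1.0]]
ft_force: [0.2, -0.4, 5.8]
grip_width: 0.0099
```

Call:
drive_tool --steps "0 0 0 0 0 0 1; 0 0 0 0 0 0 1"

```text
t: 48.45
tcp_pos: [0.5004, -0.1559, 0.0521]
eef_rot: [[-0.737, 0.676, 0.003], [0.676, 0.737, -0.001], [-0.002, 0.001, -1.0]]
ft_force: [1.3, -1.4, 6.4]
grip_width: 0.01
```

```bash
python3 - <<'E'
from h import *
s=r.read_state();p=s['tcp_pos'];R=s['eef_rot'];off=(p[:2]-[.467,-.1266])@R[:2,0:2];print('offset in tool axes',off)
t=np.array([.502,-.3485])+R[:2,0:2]@off;print('place tcp',t)
E
python3 plan.py 1 .499,-.156,.12,137.5,2 .499,-.156,.22,137.5 .534,-.378,.22,137.5 .534,-.378,.16,137.5
```

```text
offset in tool axes [-0.04440315  0.00093023]
place tcp [ 0.53536892 -0.37780885]
0.03 -0.03 -1.64 0 0 0 1; 0.03 -0.03 -1.64 0 0.1 0 1; 0.03 -0.03 -1.64 0.1 0 0 1; 0 0 -3.33 0 0 0 1; -0.01 -0.01 -3.33 0 0 0 1; 0 0 -3.34 0 0 0 1; -2.93 -2.33 0 0 0 0 1; -2.93 -2.33 0 0 0 0 1; -2.93 -2.34 0.01 0 0 0 1; -2.93 -2.33 0 0 0 0 1; -2.93 -2.34 0.01 0 0 0 1; -2.93 -2.33 0 0 0 0 1
0 0 3 0 0 0 1; 0.01 0 3 0 0 0 1
14 end [ 0.534  -0.378   0.1413]
```

Call:
drive_tool --steps "0 0 -1.6 0 0 0 1; 0 0 -1.6 0 0 0 1; 0 0 -1.7 0 0 0 1; 0 0 -3.3 0 0 0 1; 0 0 -3.3 0 0 0 1; 0 0 -3.4 0 0 0 1; -2.93 -2.33 0 0 0 0 1; -2.93 -2.33 0 0 0 0 1; -2.93 -2.33 0 0 0 0 1; -2.93 -2.33 0 0 0 0 1; -2.93 -2.33 0 0 0 0 1; -2.93 -2.33 0 0 0 0 1"

```text
t: 49.65
tcp_pos: [0.5342, -0.3791, 0.2001]
eef_rot: [[-0.737, 0.675, -0.0], [0.675, 0.737, -0.0], [0.0, -0.0, -1.0]]
ft_force: [0.9, -0.2, 0.1]
grip_width: 0.0102
```

Call:
drive_tool --steps "0 0 2 0 0 0 1; 0 0 2 0 0 0 1; 0 0 1.5 0 0 0 1; 0 0 0 0 0 0 1; 0 0 0 0 0 0 1"

```text
t: 50.15
tcp_pos: [0.5346, -0.3772, 0.1454]
eef_rot: [[-0.738, 0.675, 0.0], [0.675, 0.738, 0.0], [0.0, 0.0, -1.0]]
ft_force: [0.2, 0.2, 0.3]
grip_width: 0.0097
```

Run:
```python
from h import *
s=r.read_state();p=s['tcp_pos'];R=s['eef_rot'];print(p,s['grip_width'],'axis D',p[:2]-R[:2,:2]@[-.0444,0.0009])
m=r.camera_model('wrist');im=r.grab_frame('wrist').copy();sc=r.grab_frame('scene')
for P in([.502,-.3485,.062],):
    print(proj(m,P)); cv2.circle(im,tuple(int(v) for v in proj(m,P)[0]),4,(0,255,0),1)
cv2.imwrite('pics/w12.png',np.hstack([im[:300,120:520],cv2.resize(sc[160:261,370:505],(400,300),interpolation=cv2.INTER_CUBIC)])[...,::-1])
```

```text
[ 0.53458613 -0.37720032  0.145385  ] 0.009721645549212933 axis D [ 0.50121514 -0.34789934]
[[319.11583919 173.59967736]]
```

View pics/w12.png

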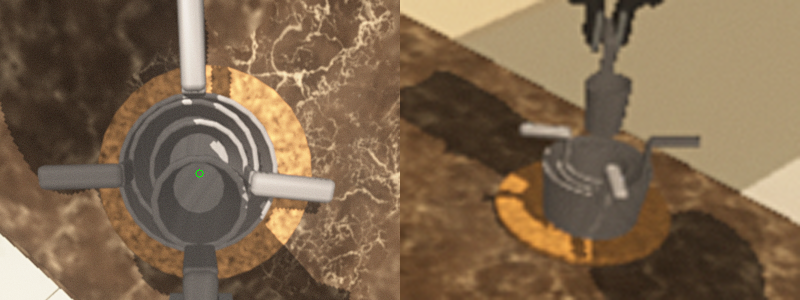

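The stack's centre is at about (197,170) in the crop, against a predicted (199,173). The four handles are about 90° apart. I'll lower D.

Call:
drive_tool --steps "0 0 1.4 0 0 0 1; 0 0 1 0 0 0 1; 0 0 0.9 0 0 0 1; 0 0 0.8 0 0 0 1; 0 0 0.8 0 0 0 1; 0 0 0 0 0 0 1"

```text
t: 50.85
tcp_pos: [0.5338, -0.3773, 0.0945]
eef_rot: [[-0.738, 0.675, -0.002], [0.675, 0.738, 0.001], [0.002, -0.0, -1.0]]
ft_force: [-0.6, -0.3, -0.0]
grip_width: 0.0095
```

Call:
drive_tool --steps "0 0 0.7 0 0 0 1; 0 0 0.6 0 0 0 1; 0 0 0.5 0 0 0 1; 0 0 0.3 0 0 0 1; 0 0 0.1 0 0 0 1; 0 0 0 0 0 0 1; 0 0 0 0 0 0 1"

```text
t: 51.55
tcp_pos: [0.5345, -0.3775, 0.0741]
eef_rot: [[-0.738, 0.675, 0.0], [0.675, 0.738, -0.0], [-0.0, 0.0, -1.0]]
ft_force: [-0.6, 0.7, -0.8]
grip_width: 0.0098
```

Call:
drive_tool --steps "0 0 0.1 0 0 0 1; 0 0 0.1 0 0 0 1; 0 0 0.1 0 0 0 1; 0 0 0 0 0 0 1; 0 0 0 0 0 0 1"

```text
t: 52.05
tcp_pos: [0.5352, -0.3779, 0.0721]
eef_rot: [[-0.737, 0.676, 0.002], [0.676, 0.737, -0.001], [-0.002, 0.0, -1.0]]
ft_force: [-0.8, -0.7, 6.0]
grip_width: 0.0099
```

Seated at exactly the predicted height. Releasing, then moving clear.

Call:
drive_tool --steps "0 0 0 0 0 0 0.7; 0 0 0 0 0 0 0.5; 0 0 0 0 0 0 0.3; 0 0 0 0 0 0 0.2; 0 0 0 0 0 0 0.2; 0 0 -2 0 0 0 0.1; 0 0 -3 0 0 0 0; 0 0 -3 0 0 0 0; 0 0 -4 0 0 0 0; 4 3 0 0 0 0 0; 4 3 0 0 0 0 0; 4 3 0 0 0 0 0"

```text
t: 53.25
tcp_pos: [0.5062, -0.2284, 0.1912]
eef_rot: [[-0.737, 0.676, 0.001], [0.676, 0.737, 0.0], [-0.0, 0.001, -1.0]]
ft_force: [1.0, 0.2, 0.3]
grip_width: 0.0423
```

Call:
drive_tool --steps "3 3 -1 0 0 0 0; 3 3 -1 0 0 0 0; 0 0 0 0 0 0 0; 0 0 0 0 0 0 0; 0 0 0 0 0 0 0"

```text
t: 53.75
tcp_pos: [0.5028, -0.1465, 0.2107]
eef_rot: [[-0.737, 0.676, -0.001], [0.676, 0.737, -0.001], [0.0, -0.001, -1.0]]
ft_force: [0.1, -0.9, -1.0]
grip_width: 0.043
```

Run:
```python
from h import *
s=r.read_state();print(s['t'],s['tcp_pos'])
sc=r.grab_frame('scene');tp=r.grab_frame('top')
z=lambda im,u,v,w,h:cv2.resize(im[v:v+h,u:u+w],(400,300),interpolation=cv2.INTER_CUBIC)
cv2.imwrite('pics/f.png',np.vstack([np.hstack([z(sc,380,180,108,81),z(tp,400,235,88,66)]),np.hstack([z(sc,60,260,240,180),z(tp,130,180,240,180)])])[...,::-1])
```

```text
53.75 [ 0.50284969 -0.14651349  0.21065539]
```

View pics/f.png

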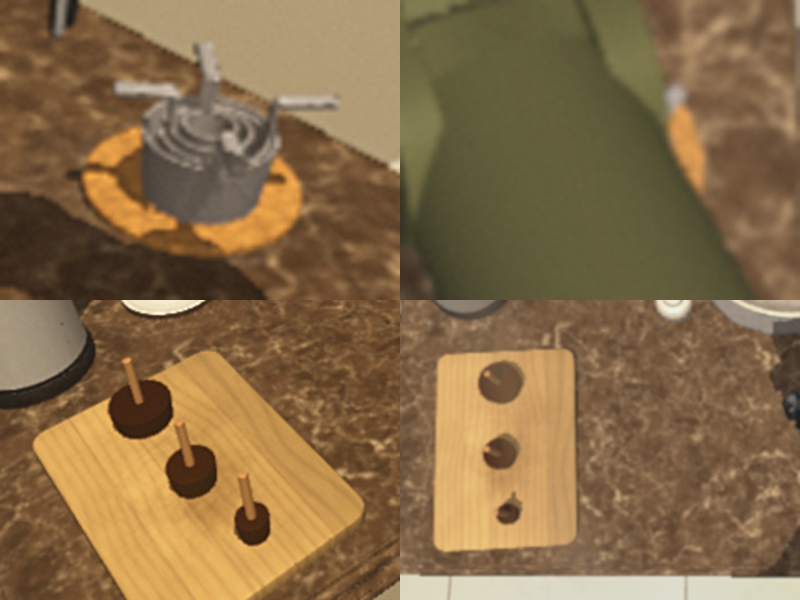

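The final picture shows all four cups nested and level on the mat with the handles spread, and the three blocks upright on the board. The arm is clear of everything, so I'm handing in.

```bash
python3 -c "
from station import r
print(r.hand_in())"
```

```text
the job is handed in; nothing more can be done
None
```

I lifted all three chocolate blocks out by their sticks and stood them on the board. I then nested cups A, B, C and D on the mat, with the handles about 90° apart. The job was handed in at about 54 s of the 200 s allowed.

- **Final pictures:** the blocks are upright and well inside the board. The stack stands level on the mat, the gripper is clear of everything, and neither the salt shaker nor the timer was touched.
- **Seating:** each cup met contact (6–9 N) at the predicted height, to within 0.5 mm. The arm's position put the cup axes within about 2 mm of each other.
- **Mat position:** cup A's axis is estimated within about 5 mm of the mat's centre, against a limit of 35 mm.
- **Checks that failed or were missing:**
  - The camera silhouette fits of A and B in the nested stack were unusable, because the cups hide each other. Their seating rests on the contact heights and the pictures.
  - The arm blocked the top camera's view of the finished stack, so its last check came from the scene camera only.
- **Possible knock:** I saw no sign that cup B was knocked aside during the run.

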